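Put the long offcut away in the half-opening drawer

TASK

Put the long thick aluminium offcut away: lay it flat in the empty compartment of the open drawer (the right-hand one seen from the robot), tipping it in nose first under the cabinet's top because the drawer does not pull out as far as the bar is long. Then push the drawer fully home, past its catch. Leave the bracket in its own compartment and everything else on the bench where it is.

Things in the scene. Friction and masses are not known exactly. Their poses are not given: they have to be found in the camera images.
- bar: The same long thick bar as below, its origin at the centre of its underside.
- bar_center (a point): Centre of the long thick offcut, a slotted aluminium profile bar 160 x 30 x 30 mm, about 0.15 kg, lying on the bench. x runs along its length (both ends alike), z points up. It is the only bar that is both 160 mm long and 30 mm thick; its place among the three bars varies.
- lane (a point): Centre of the floor of the drawer's empty compartment (right-hand one seen from the robot); moves with the drawer. x points into the cabinet (closing direction), y left, z up. Inside: 190 mm long (x -95 to +95), 101 mm wide; side walls 36 mm high, 6 mm thick; front wall 50 mm high, 15 mm thick, all above this floor, which is 72 mm above the bench.
- slab_edge (a point): Middle of the lower front edge of the cabinet's top, a 12 mm slab, 68 mm above the drawer's floor; fixed. x points into the cabinet. What lies beyond it is roofed over: at full opening only 115 mm of the drawer is open to the sky. The blue steel cabinet is fixed, 240 mm deep, 250 wide, 152 high; a bin 55 mm high stands on it from 150 mm behind this edge.
- front (a point): Centre of the outer face of the open drawer's front panel (243 mm wide, 56 mm high, flat, no handle: there is a finger gap of 18 mm above it). Lies 25 mm above the compartment floor. x points into the cabinet: push along +x to close.
- drawer (a joint): Drawer travel in m: 0 fully home against its hard stop, 0.115 fully open (it stops there). It runs with about 1.5 N of friction; between about 18 and 9 mm from home a sprung roller catch resists with about 7 N more and can push it back out; past that the catch draws it home.
- bracket: Aluminium corner bracket 40 x 40 x 33 mm, loose in the drawer's left-hand compartment, where it stays. Origin: centre of its underside.
- short_bar: Bystander: short slotted bar 90 x 30 x 30 mm lying on the bench along its x. Origin: centre of its underside.
- slim_bar: Bystander: slim slotted bar 160 x 20 x 20 mm lying on the bench along its x. Origin: centre of its underside.
- jar: Bystander: pale closed jar with a grey lid, 60 mm across, 75 mm high. Origin: centre of its underside.
- mug: Bystander: white mug, 80 mm across, 90 mm high. Origin: centre of its underside.
- case: Bystander: black closed case 110 x 70 x 35 mm left of the cabinet. Origin: centre of its underside.
There are look-alikes about, which are no part of the job. Of the things like the bracket, leave any that is pink; of the rest the smaller one is meant.

How it is judged:
By the outcome, as a careful person would: the job done as asked, in the order asked, and still so for the second after the job is handed in, with the robot touching nothing.
It also fails if it takes over 58 s, if anything falls off the work surface, if the arm or the gripper's body presses on something with over 40 N, if the wrist force passes 120 N, or if a joint passes its speed limit or range.

ROBOT

A 7-joint arm with a two-finger parallel gripper is mounted at the origin on the work surface. World frame = base frame: x ahead of the robot, y to its left, z up, the work surface at z = 0. Lengths are in m, angles in rad, forces in N, time in s.
With the tool pointing down it reaches from about 0.4 to 0.85 m from the base axis. Payload 4.5 kg.
Tool frame: the origin (TCP) lies on the centre line of the jaws, within the pads' length; the fingertips stand 25 mm ahead of it and the grasp point (between the pads) lies 6 mm ahead of it; z points along the fingers, y is the direction in which the jaws open and shut (so a half turn about z gives the same grasp; the last joint's range is limited). The gripper opens to 88 mm and grips with 3 to 60 N. Pads are 18 mm wide; open, the fingers measure 123 mm over their backs; the gripper's body (75 mm by 187 mm) begins 45 mm behind the grasp point.
Start: joints at [1.253, 0.689, -0.195, 1.565, 0.157, 0.902, -0.215], TCP at [0.215, -0.587, 0.264] pointing down, gripper open.
Joint ranges: [-3.01, 3.01], [-0.46, 2.08], [-1.47, 1.51], [0.13, 2.56], [-1, 4.14], [0.04, 2.09], [-2.66, 2.66]. Speed limits (rad/s): [2.57, 2.57, 3.14, 3.14, 3.14, 3.14, 3.14].

INTERFACE

Orientations are given as a unit quaternion [x, y, z, w].
In Python, from plant import r, eyes gives the robot as it stands.
- The arm moves only by the tool servo_tool, never from a script. Its argument "deltas" is a list of rows, each an object of numbers: "dx", "dy", "dz": the shift along the tool's x, y, z in units of 60 mm (1.0 is 60 mm); "ax", "ay", "az": the turn, a rotation vector about the tool's x, y, z in units of 6 degrees (1.0 is 6 degrees); "hand": the finger opening in mm, from 0 to 88.1. A call has 1 to 10 rows; each row is the pose to reach, as a shift and turn from the pose commanded when the call began, along the tool's axes at that moment; what a row does not reach only later rows make up. A row lasts 1/8 s, in which the tool goes at most 62.5 mm and 10.7 degrees, less where a joint would pass 70% of its speed; a pose out of reach is approached as far as the arm can. A call with a gripper value outside its range is refused whole. The fingers move at their own pace and stop on an object; "newtons" is the grip in N (left out, the last holds). Time passes only in rows, so rows that repeat a pose let the fingers close. It gives the time, the measured TCP pose, the force and the opening at its end, in the units of the state.
- r.get_state(): the state, without advancing time (a new reading comes with each control period).
- eyes.snapshot(name): name is "side" or "top"; returns (picture, depth): 384x512x3 uint8, red, green, blue; 384x512 float32, m along the optical axis (not along the pixel's ray), 0 where there is no reading.
- eyes.camera_model(name): a dict with "fx", "fy", "cx", "cy" (pixels), "pose" (4x4, takes a point from camera to world coordinates). Camera axes: x right, y up, looking along -z (the intrinsics and any distortion apply to the point x, -y, -z); pixel columns grow to the right and rows downward; lengths in m; the calibration is good to about 2 mm. A picture is of the moment at which its call begins. camera_model takes no time and is no camera call.
- r.finish_job(): hands the job in, once; it reports no verdict.
The state is a dict: "clock": time; "q": joint angles; "qd": joint speeds; "joint_torque": joint torques, N m; "tool_pos": TCP position; "eef_rot": TCP orientation; "contact_force": force on the tool from outside, world axes, zero at the start; "moment": the same for the moment, N m; "opening": opening from 0.0 (shut) to 1.0 (fully open).
Only numpy, scipy, OpenCV 4.12 (cv2) and the standard library are available. Lean on these libraries where they do the work, as an engineer would, in place of code of your own. Each camera call takes 0.05 s, during which the arm holds its last target.

## Working session

There is one attempt and no reset: what is moved stays moved. The work goes in short steps, Python scripts to look and compute and a tool call to move; the robot and the scene stay as the last step left them, time stands still between calls to the robot, and variables do not carry over. Pictures are saved under pics/ and viewed, and the job is handed in when it is done.

Besides the shell and the picture viewer there is one more tool, called after "Request:" as a command line: name --argument value ..., lists and objects as JSON in quotes. servo_tool: Moves the arm, as the interface text tells. Its arguments: {"type":"object","properties":{"deltas":{"type":"array","items":{"type":"object","properties":{"dx":{"type":"number"},"dy":{"type":"number"},"dz":{"type":"number"},"ax":{"type":"number"},"ay":{"type":"number"},"az":{"type":"number"},"hand":{"type":"number"}}}},"newtons":{"type":"number"}},"required":["deltas"]}

```bash
ls; mkdir -p pics; python3 - <<'E'
from plant import r, eyes
import cv2,numpy as np
s=r.get_state(); print({k:np.round(v,3) for k,v in s.items()})
for n in("side","top"):
    p,d=eyes.snapshot(n); np.savez(f"pics/{n}0.npz",p=p,d=d)
    cv2.imwrite(f"pics/{n}0.png",cv2.resize(p[...,::-1],(800,600)))
    m=eyes.camera_model(n); print(n,m)
E
```

```text
pics
{'clock': np.float64(0.0), 'q': array([ 1.253,  0.69 , -0.195,  1.566,  0.157,  0.903, -0.215]), 'qd': array([ 0.001,  0.   ,  0.001,  0.   , -0.001, -0.001, -0.   ]), 'joint_torque': array([ 0.0000e+00, -5.2756e+01, -1.2670e+00, -1.5343e+01, -5.3000e-02,
        6.0000e-03,  0.0000e+00]), 'tool_pos': array([ 0.215, -0.586,  0.263]), 'eef_rot': array([ 0.985,  0.175, -0.   , -0.001]), 'contact_force': array([ 0.17 , -0.148,  0.205]), 'moment': array([-0.03 , -0.036,  0.011]), 'opening': np.float64(1.004)}
side {'fx': 370.4498185951425, 'fy': 370.4498185951425, 'cx': 258.7010546068204, 'cy': 201.09718200214644, 'pose': array([[-0.91232599,  0.23153281, -0.33771859,  0.2834097 ],
       [-0.40942676, -0.50461082,  0.76009056,  0.73214618],
       [ 0.00556944,  0.8317214 ,  0.55516529,  0.62904413],
       [ 0.        ,  0.        ,  0.        ,  1.        ]])}
top {'fx': 371.2096370421942, 'fy': 371.2096370421942, 'cx': 254.08289526011757, 'cy': 188.69128478732623, 'pose': array([[ 0.02921206,  0.98915989, -0.14390753,  0.46976096],
       [-0.99932872,  0.03208486,  0.01768225,  0.0296835 ],
       [ 0.02210783,  0.14329439,  0.98943315,  1.07173377],
       [ 0.        ,  0.        ,  0.        ,  1.        ]])}
```

View pics/side0.png

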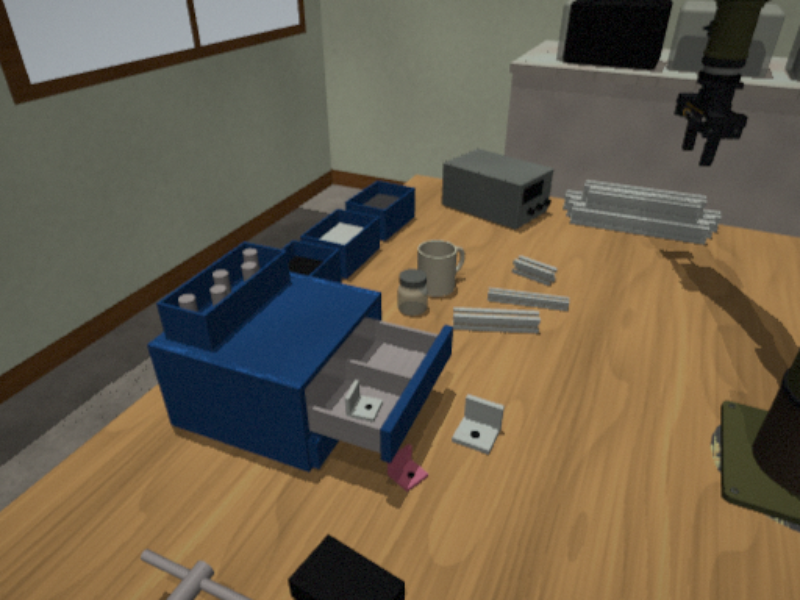

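View pics/top0.png

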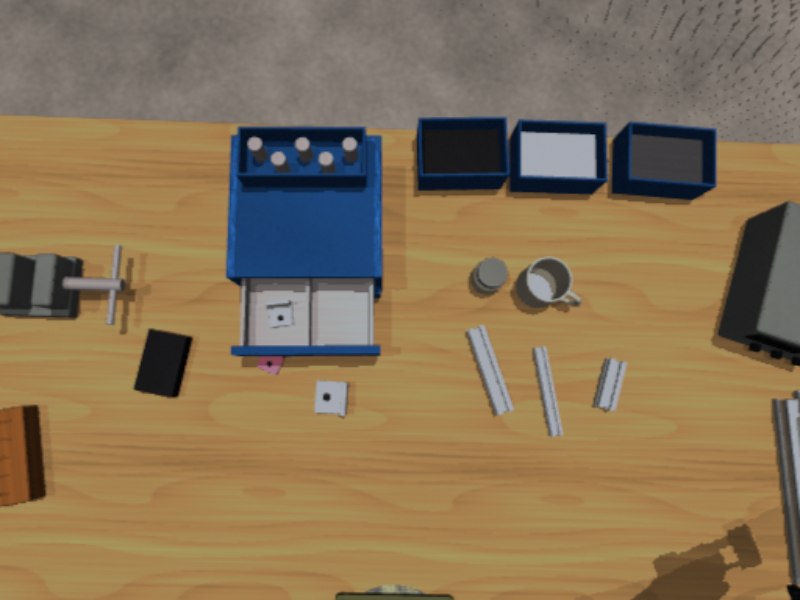

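Side view: the drawer is open with the bracket in the near compartment, and the right-hand compartment is empty. Top view (800 px scale): the thick long bar is at (490,370), the slim bar at (548,390), the short bar at (610,385), and the drawer lane at (342,310). The pink bracket and the larger bracket lie on the bench in front of the drawer.

```bash
cat > h.py <<'E'
import numpy as np, cv2
from plant import r, eyes
def cloud(n,d):
    m=eyes.camera_model(n); v,u=np.mgrid[0:d.shape[0],0:d.shape[1]]
    X=(u-m["cx"])/m["fx"]*d; Y=-(v-m["cy"])/m["fy"]*d
    P=np.stack([X,Y,-d],-1)@m["pose"][:3,:3].T+m["pose"][:3,3]
    P[d<=0]=np.nan; return P
def ray(n,u,v,z):
    m=eyes.camera_model(n); D=m["pose"][:3,:3]@np.array([(u-m["cx"])/m["fx"],-(v-m["cy"])/m["fy"],-1]); o=m["pose"][:3,3]
    return o+D*(z-o[2])/D[2]
def tilt(): pass
E
python3 - <<'E'
from h import *
for n in("top","side"):
    f=np.load(f"pics/{n}0.npz");P=cloud(n,f["d"]);p=f["p"].astype(int);z=P[...,2]
    print(n,"bench z",np.nanmedian(z[(abs(z)<.02)]))
    # bars
    M=((z>.012)&(z<.045)&(P[...,1]<-.02)&(P[...,1]>-.4)&(P[...,0]>.25)&(P[...,0]<.65)).astype(np.uint8)
    k,l,st,c=cv2.connectedComponentsWithStats(M)
    for i in range(1,k):
        if st[i,4]<60: continue
        Q=P[l==i]; top=Q[Q[:,2]>np.percentile(Q[:,2],90)-.008]
        re=cv2.minAreaRect((top[:,:2]*1000).astype(np.float32)); 
        print(st[i],"rect",np.round(re[0],1),np.round(re[1],1),round(re[2],1),"ztop",np.round(np.median(top[:,2]),4))
    # blue
    hsv=cv2.cvtColor(f["p"],cv2.COLOR_RGB2HSV)
    B=(hsv[...,0]>100)&(hsv[...,0]<125)&(hsv[...,1]>150)&(P[...,1]<.3)&(P[...,1]>-.05)
    sl=P[B&(z>.14)&(z<.16)]
    re=cv2.minAreaRect((sl[:,:2]*1000).astype(np.float32)); print("slab",re,np.median(sl[:,2]))
    fr=P[B&(z>.09)&(z<.135)&(P[...,0]<.57)]
    print("front top z pct",np.round(np.percentile(fr[:,2],[5,25,50,75,95]),4), np.round(fr[:,:2].min(0),3),np.round(fr[:,:2].max(0),3))
    re=cv2.minAreaRect((fr[:,:2]*1000).astype(np.float32)); print("front",re)
E
```

```text
top bench z -0.0005546152889999156
[331 181  19  16  62] rect [ 625.5 -227.6] [56.  11.5] 48.0 ztop 0.0421
[300 208  29  58 641] rect [ 493.6 -160.8] [159.8  30.5] 20.1 ztop 0.029
[343 221  18  58 403] rect [ 459.2 -267.3] [158.3  21.5] 10.7 ztop 0.0183
[383 229  17  34 359] rect [ 474.1 -380.5] [32.4 90.3] 74.6 ztop 0.0284
slab ((747.259765625, 169.08099365234375), (238.25210571289062, 246.4176483154297), 1.9158117771148682) 0.15198800700689902
front top z pct [0.1185 0.1204 0.1214 0.1225 0.1239] [0.503 0.041] [0.521 0.279]
front ((513.2619018554688, 159.90016174316406), (13.340025901794434, 238.23304748535156), 2.1035468578338623)
side bench z -7.790555624165307e-05
[328 164  29  15 200] rect [ 473.8 -379.9] [34.6 92. ] 76.8 ztop 0.0288
[264 166  33  34 263] rect [ 631.1 -219.2] [187.2  28.8] 76.9 ztop 0.0395
[312 184  52  12 241] rect [ 458.9 -268.1] [157.4  26.9] 12.0 ztop 0.0186
[290 197  56  12 474] rect [ 493.1 -161.2] [159.3  36.1] 20.7 ztop 0.0288
slab ((747.7843627929688, 166.3232879638672), (240.60260009765625, 253.4618682861328), 1.8446139097213745) 0.1520577097989904
front top z pct [0.0932 0.1055 0.1199 0.1218 0.123 ] [0.502 0.04 ] [0.523 0.282]
front ((513.0241088867188, 161.17449951171875), (14.54312515258789, 241.69854736328125), 2.0131237506866455)
```

```bash
cat >> h.py <<'E'
from scipy.spatial.transform import Rotation as R
def pose(grasp,yaw,lean):
    """grasp point world, yaw deg of tool x, lean deg back -> TCP, R"""
    y=np.radians(yaw); u=np.array([np.cos(y),np.sin(y),0]); X0=np.stack([u,np.cross([0,0,-1],u),[0,0,-1]],1)
    M=R.from_matrix(X0)*R.from_euler('y',lean,degrees=True)
    return np.array(grasp)-.006*M.as_matrix()[:,2],M
def delta(grasp,yaw,lean,frm=None):
    if frm is None:
        s=r.get_state(); p0,M0=np.array(s["tool_pos"]),R.from_quat(s["eef_rot"])
    else: p0,M0=pose(*frm)
    p,M=pose(grasp,yaw,lean)
    d=M0.inv().apply(p-p0)/.06; a=np.degrees((M0.inv()*M).as_rotvec())/6
    return np.round(np.r_[d,a],3)
E
python3 - <<'E'
from h import *
u=np.array([np.cos(np.radians(2)),np.sin(np.radians(2)),0]);v=np.array([-u[1],u[0],0]);F=np.array([.5055,.160,0])
for n in("top","side"):
    f=np.load(f"pics/{n}0.npz");P=cloud(n,f["d"]);z=P[...,2]
    a=(P-F)@u; b=(P-F)@v
    m=(z>.06)&(z<.08)&(a>.02)&(a<.12)&(abs(b)<.11)
    for nm,k in(("right",m&(b<0)),("left",m&(b>0))):
        print(n,nm,k.sum(),np.median(z[k]),np.percentile(a[k],[1,99]),np.percentile(b[k],[1,99]))
    m=(z>.1)&(z<.114)&(a>.02)&(a<.115)&(abs(b)<.125)
    print(" walls b",np.histogram(b[m],np.arange(-.125,.126,.01))[0], np.median(z[m]))
    m=(z>.145)&(z<.16)&(abs(b)<.11)&(a>.05)&(a<.2); print(" slab edge a",np.percentile(a[m],[.5,2,5]))
    m=(z>.115)&(z<.13)&(abs(b)<.11)&(a<.04); print(" front a",np.percentile(a[m],[1,5,50,95,99]))
print(delta([.451,-.176,.14],20,10)); print(delta([.451,-.176,.023],20,10))
E
```

```text
top right 1341 0.07152050206813976 [0.02242165 0.11778913] [-0.102786   -0.00505584]
top left 1273 0.07209578072699063 [0.02025801 0.11794391] [0.00760253 0.10296632]
 walls b [  0  74   0   0   0   0   0   0   0   0   0   0 103   0   0   4   8  11
   7   6   0   0  56  54   0] 0.10718965317470652
 slab edge a [0.12319288 0.12355732 0.12545639]
 front a [0.00144953 0.00169691 0.00890823 0.01468465 0.01503916]
side right 631 0.07221780493410235 [0.03751705 0.11917259] [-0.10818106 -0.00026247]
side left 951 0.07294546358142029 [0.02615048 0.11913271] [0.00025825 0.10918323]
 walls b [  0 131  18   0   0   0   0   0   0   0   0   5 171   0   0   5  13  10
  12   9   0   0  59 162   0] 0.10620156197163233
 slab edge a [0.12309134 0.12361845 0.12419458]
 front a [-0.46075719 -0.45630823  0.00657377  0.01482148  0.01571758]
[ 6.029 -5.061  1.959 -0.018  1.668  0.025]
[ 6.029 -5.058  3.909 -0.018  1.668  0.025]
```

Request:
servo_tool --deltas '[{"dx": 0.75,"dy": -0.63,"dz": 0.25,"ay": 0.2,"hand": 80},{"dx": 1.5,"dy": -1.26,"dz": 0.5,"ay": 0.4,"hand": 80},{"dx": 2.25,"dy": -1.9,"dz": 0.73,"ay": 0.62,"hand": 80},{"dx": 3.0,"dy": -2.52,"dz": 0.98,"ay": 0.83,"hand": 80},{"dx": 3.75,"dy": -3.15,"dz": 1.22,"ay": 1.04,"hand": 80},{"dx": 4.5,"dy": -3.78,"dz": 1.46,"ay": 1.25,"hand": 80},{"dx": 5.2,"dy": -4.4,"dz": 1.7,"ay": 1.45,"hand": 80},{"dx": 5.7,"dy": -4.8,"dz": 1.85,"ay": 1.6,"hand": 80},{"dx": 6.03,"dy": -5.06,"dz": 1.96,"ay": 1.668,"hand": 80},{"dx": 6.03,"dy": -5.06,"dz": 1.96,"ax": -0.018,"ay": 1.668,"az": 0.025,"hand": 80}]'

```text
schema error: expected keys dx, dy, dz, ax, ay, az, hand
```

```bash
python3 - <<'E'
from h import *
s=r.get_state();print(s["clock"],np.round(s["tool_pos"],4),np.round(s["q"],3),np.round(s["contact_force"],2))
print(delta([.451,-.176,.14],20,10)); print(delta([.451,-.176,.023],20,10))
for n in("side",):
    p,d=eyes.snapshot(n)
    cv2.imwrite(f"pics/{n}1.png",cv2.resize(p[100:300,200:500,::-1],(800,533)))
E
```

```text
0.1 [ 0.2152 -0.5862  0.263 ] [ 1.253  0.69  -0.195  1.566  0.157  0.902 -0.215] [-0.05  0.62 -0.48]
[ 6.029 -5.061  1.959 -0.018  1.668  0.025]
[ 6.029 -5.058  3.909 -0.018  1.668  0.025]
```

View pics/side1.png

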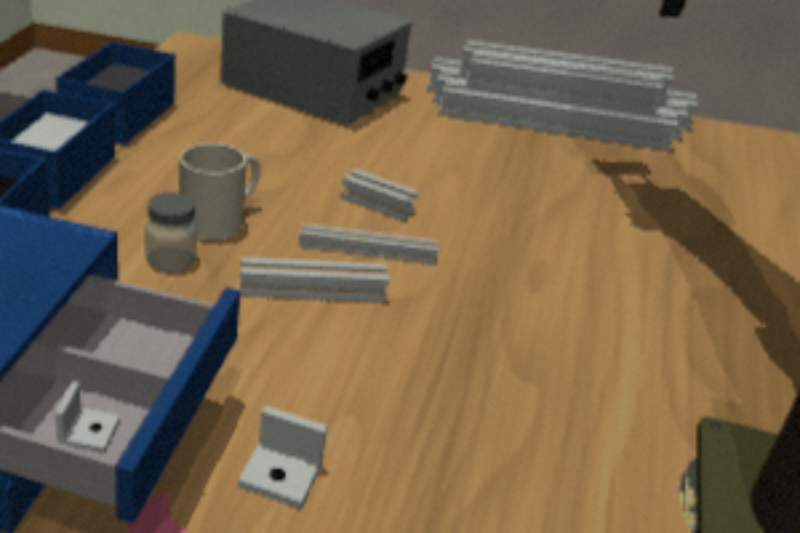

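The call was refused because every row needs all seven keys. Nothing moved, and the picture shows the scene unchanged.

Request:
servo_tool --deltas '[{"dx": 0.3,"dy": -0.25,"dz": 0.1,"ax": 0,"ay": 0.1,"az": 0,"hand": 80},{"dx": 0.9,"dy": -0.76,"dz": 0.3,"ax": 0,"ay": 0.3,"az": 0,"hand": 80},{"dx": 1.6,"dy": -1.35,"dz": 0.5,"ax": 0,"ay": 0.5,"az": 0,"hand": 80},{"dx": 2.35,"dy": -1.98,"dz": 0.76,"ax": 0,"ay": 0.7,"az": 0,"hand": 80},{"dx": 3.1,"dy": -2.6,"dz": 1.0,"ax": 0,"ay": 0.9,"az": 0,"hand": 80},{"dx": 3.85,"dy": -3.23,"dz": 1.25,"ax": 0,"ay": 1.1,"az": 0,"hand": 80},{"dx": 4.6,"dy": -3.86,"dz": 1.5,"ax": 0,"ay": 1.3,"az": 0,"hand": 80},{"dx": 5.3,"dy": -4.45,"dz": 1.72,"ax": 0,"ay": 1.5,"az": 0,"hand": 80},{"dx": 5.8,"dy": -4.87,"dz": 1.88,"ax": 0,"ay": 1.6,"az": 0,"hand": 80},{"dx": 6.03,"dy": -5.06,"dz": 1.96,"ax": -0.02,"ay": 1.67,"az": 0.025,"hand": 80}]'

```text
clock: 1.4
tool_pos: [0.4515, -0.1743, 0.1456]
eef_rot: [0.981, 0.175, 0.086, -0.015]
contact_force: [-0.5, -0.4, 0.4]
opening: 0.912
```

```bash
python3 - <<'E'
from h import *
p,d=eyes.snapshot("side")
s=r.get_state();print(s["clock"],np.round(s["tool_pos"],4),np.round(s["q"],3),np.round(s["contact_force"],2))
print(delta([.451,-.176,.14],20,10)); print(delta([.451,-.176,.023],20,10))
cv2.imwrite(f"pics/side2.png",cv2.resize(p[50:300,200:500,::-1],(700,583)))
E
```

```text
1.45 [ 0.4522 -0.1727  0.1454] [ 0.445  0.702 -0.167  2.201 -0.028  0.108 -0.864] [ 0.42  1.69 -0.49]
[-0.053  0.045 -0.018 -0.013 -0.018  0.056]
[-0.395  0.045  1.901 -0.013 -0.018  0.056]
```

View pics/side2.png

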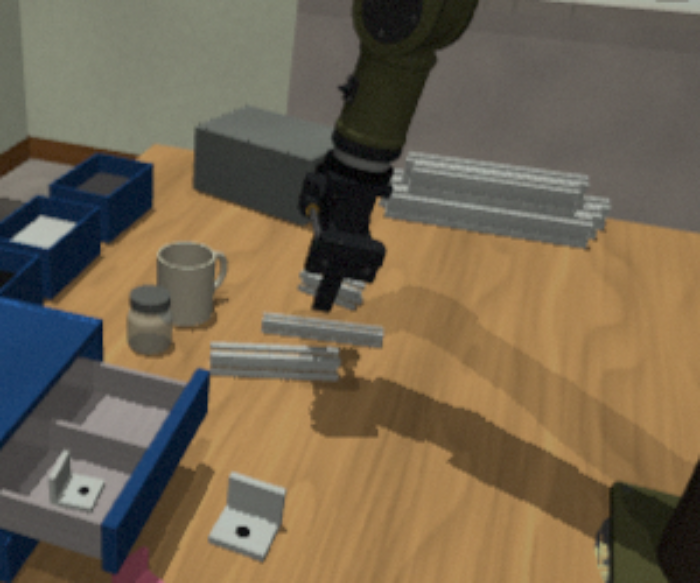

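The gripper hangs above the bar's near end, at about (330,300) in the crop. Joint 6 is near its lower limit, so I'll reduce the lean to 5° for the descent and narrow the jaws to stay clear of the slim bar.

```bash
python3 - <<'E'
from h import *
for z in(.08,.04,.023): print(delta([.451,-.176,z],20,5))
E
```

```text
[-0.219  0.045  0.966 -0.011 -0.851  0.057]
[-0.336  0.045  1.623 -0.011 -0.851  0.057]
[-0.386  0.045  1.902 -0.011 -0.851  0.057]
```

```bash
python3 - <<'E'
from h import *
f=([.451,-.176,.14],20,10)
for z in(.08,.04,.023): print(delta([.451,-.176,z],20,5,f))
E
```

```text
[-0.165  0.     0.985 -0.    -0.833  0.   ]
[-0.281  0.     1.642 -0.    -0.833  0.   ]
[-0.33   0.     1.921 -0.    -0.833  0.   ]
```

Request:
servo_tool --deltas '[{"dx": -0.08,"dy": 0,"dz": 0.45,"ax": 0,"ay": -0.4,"az": 0,"hand": 60},{"dx": -0.165,"dy": 0,"dz": 0.985,"ax": 0,"ay": -0.833,"az": 0,"hand": 60},{"dx": -0.22,"dy": 0,"dz": 1.35,"ax": 0,"ay": -0.833,"az": 0,"hand": 60},{"dx": -0.28,"dy": 0,"dz": 1.64,"ax": 0,"ay": -0.833,"az": 0,"hand": 60},{"dx": -0.31,"dy": 0,"dz": 1.82,"ax": 0,"ay": -0.833,"az": 0,"hand": 60},{"dx": -0.33,"dy": 0,"dz": 1.92,"ax": 0,"ay": -0.833,"az": 0,"hand": 60},{"dx": -0.33,"dy": 0,"dz": 1.92,"ax": 0,"ay": -0.833,"az": 0,"hand": 60},{"dx": -0.33,"dy": 0,"dz": 1.92,"ax": 0,"ay": -0.833,"az": 0,"hand": 60}]'

```text
clock: 2.45
tool_pos: [0.4378, -0.1763, 0.033]
eef_rot: [0.984, 0.176, 0.018, -0.016]
contact_force: [-0.8, 0.8, -0.4]
opening: 0.679
```

```bash
python3 - <<'E'
from h import *
p,d=eyes.snapshot("side")
s=r.get_state();print(s["clock"],np.round(s["tool_pos"],4),np.round(s["q"],3),np.round(s["contact_force"],2))
print(delta([.451,-.176,.023],20,5))
cv2.imwrite(f"pics/side3.png",cv2.resize(p[120:270,260:460,::-1],(800,600)))
E
```

```text
2.5 [ 0.4378 -0.1767  0.0326] [ 0.473  0.947 -0.256  2.162  1.379  0.165 -2.27 ] [-0.65 -1.04 -0.99]
[ 0.199  0.066  0.067 -0.242  0.443  0.034]
```

View pics/side3.png

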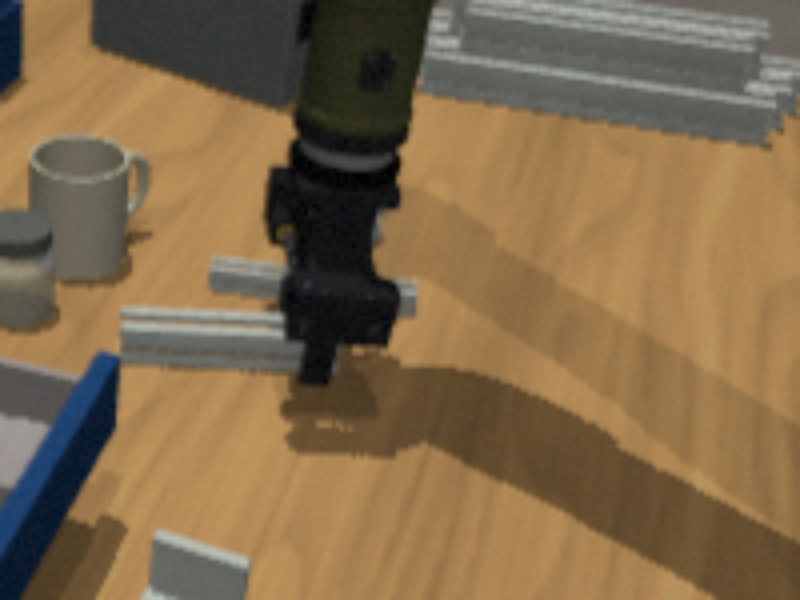

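The gripper straddles the bar's near end. The wrist is near its singularity (q6 about 0.1, with q5 and q7 swinging), so I'll grasp upright and slightly nearer the tail instead.

```bash
python3 - <<'E'
from h import *
f=([.451,-.176,.023],20,5)
g=([.4446,-.1788,.023],20,0)
print(delta(*g)); print(delta(*g,f))
E
```

```text
[ 0.091  0.073  0.062 -0.24  -0.391  0.044]
[-0.107  0.007 -0.01   0.    -0.833  0.   ]
```

Request:
servo_tool --deltas '[{"dx": -0.05,"dy": 0.007,"dz": -0.01,"ax": 0,"ay": -0.4,"az": 0,"hand": 60},{"dx": -0.1,"dy": 0.007,"dz": -0.01,"ax": 0,"ay": -0.8,"az": 0,"hand": 60},{"dx": -0.1,"dy": 0.007,"dz": -0.01,"ax": 0,"ay": -0.833,"az": 0,"hand": 60},{"dx": -0.1,"dy": 0.007,"dz": -0.01,"ax": 0,"ay": -0.833,"az": 0,"hand": 60},{"dx": -0.1,"dy": 0.007,"dz": -0.01,"ax": 0,"ay": -0.833,"az": 0,"hand": 60},{"dx": -0.1,"dy": 0.007,"dz": -0.01,"ax": 0,"ay": -0.833,"az": 0,"hand": 60}]'

```text
clock: 3.25
tool_pos: [0.4324, -0.1778, 0.0336]
eef_rot: [0.984, 0.177, -0.025, -0.009]
contact_force: [0.1, 0.4, 0.0]
opening: 0.677
```

```bash
python3 - <<'E'
from h import *
g=([.4446,-.1788,.023],20,0)
s=r.get_state();print(s["clock"],np.round(s["tool_pos"],4),np.round(s["q"],3),np.round(s["qd"],3),np.round(s["contact_force"],2))
print(delta(*g))
E
```

```text
3.25 [ 0.4324 -0.1778  0.0336] [ 0.514  0.961 -0.372  2.114  1.116  0.346 -2.029] [ 0.002  0.    -0.004 -0.002 -0.001  0.004  0.   ] [0.14 0.44 0.  ]
[ 0.188  0.089  0.065 -0.255  0.448  0.069]
```

Request:
servo_tool --deltas '[{"dx": 0.09,"dy": 0.045,"dz": 0.03,"ax": -0.12,"ay": 0.2,"az": 0.03,"hand": 60},{"dx": 0.19,"dy": 0.09,"dz": 0.065,"ax": -0.25,"ay": 0.4,"az": 0.07,"hand": 60},{"dx": 0.19,"dy": 0.09,"dz": 0.065,"ax": -0.25,"ay": 0.4,"az": 0.07,"hand": 60},{"dx": 0.19,"dy": 0.09,"dz": 0.065,"ax": -0.25,"ay": 0.4,"az": 0.07,"hand": 60}]'

```text
clock: 3.75
tool_pos: [0.4447, -0.1788, 0.029]
eef_rot: [0.985, 0.174, -0.003, 0.0]
contact_force: [-0.1, -0.1, 0.2]
opening: 0.677
```

```bash
python3 - <<'E'
from h import *
g=([.4446,-.1788,.023],20,0)
s=r.get_state();print(s["clock"],np.round(s["tool_pos"],4),np.round(s["q"],3),np.round(s["qd"],3),np.round(s["contact_force"],2))
print(delta(*g))
E
```

```text
3.75 [ 0.4447 -0.1788  0.029 ] [ 0.455  0.958 -0.279  2.125  1.231  0.244 -2.153] [ 0.008 -0.    -0.003 -0.002  0.002 -0.006 -0.006] [-0.11 -0.12  0.2 ]
[-0.002  0.     0.    -0.007  0.052 -0.   ]
```

Request:
servo_tool --deltas '[{"dx": 0,"dy": 0,"dz": 0,"ax": 0,"ay": 0,"az": 0,"hand": 20},{"dx": 0,"dy": 0,"dz": 0,"ax": 0,"ay": 0,"az": 0,"hand": 20},{"dx": 0,"dy": 0,"dz": 0,"ax": 0,"ay": 0,"az": 0,"hand": 20},{"dx": 0,"dy": 0,"dz": 0,"ax": 0,"ay": 0,"az": 0,"hand": 20},{"dx": 0,"dy": 0,"dz": 0,"ax": 0,"ay": 0,"az": 0,"hand": 20},{"dx": 0,"dy": 0,"dz": -0.2,"ax": 0,"ay": 0,"az": 0,"hand": 20},{"dx": 0,"dy": 0,"dz": -0.6,"ax": 0,"ay": 0,"az": 0,"hand": 20},{"dx": 0,"dy": 0,"dz": -1.2,"ax": 0,"ay": 0,"az": 0,"hand": 20},{"dx": 0,"dy": 0,"dz": -1.8,"ax": 0,"ay": 0,"az": 0,"hand": 20},{"dx": 0,"dy": 0,"dz": -2.2,"ax": 0,"ay": 0,"az": 0,"hand": 20}]' --newtons 50

```text
clock: 5.0
tool_pos: [0.4454, -0.1788, 0.1623]
eef_rot: [0.985, 0.173, -0.002, 0.0]
contact_force: [0.1, -0.6, -0.8]
opening: 0.339
```

```bash
python3 - <<'E'
from h import *
p,d=eyes.snapshot("side")
s=r.get_state();print(s["clock"],np.round(s["tool_pos"],4),np.round(s["eef_rot"],3),np.round(s["q"],3),np.round(s["contact_force"],2),s["opening"])
cv2.imwrite(f"pics/side4.png",cv2.resize(p[90:270,220:460,::-1],(800,600)))
E
```

```text
5.05 [ 0.4465 -0.1789  0.1643] [ 0.985  0.173 -0.001  0.001] [ 0.675  0.742 -0.639  2.071  0.809  0.595 -1.763] [0.06 0.14 0.45] 0.3361708426801036
```

View pics/side4.png

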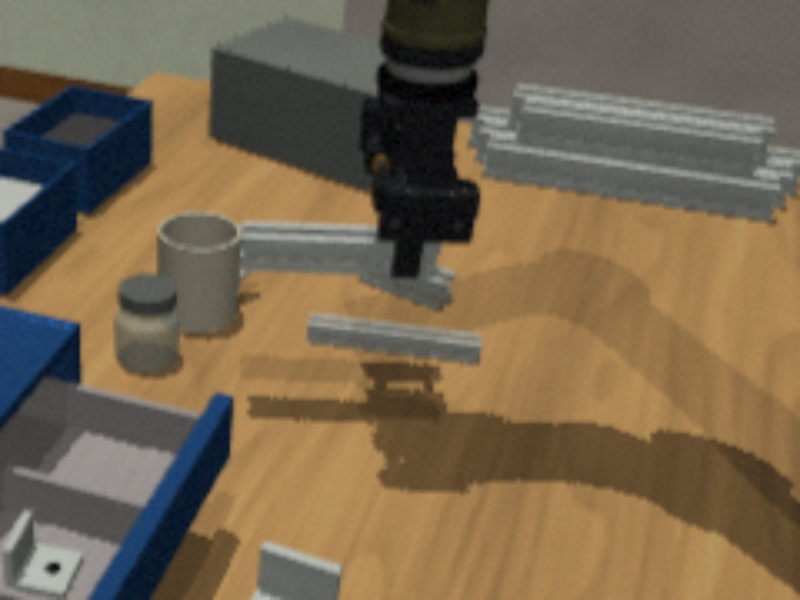

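The bar is held level at an opening of about 29.7 mm. Next I carry it to the pre-insertion pose, pitched 18° nose down.

```bash
cat >> h.py <<'E'
Y=2.0; U=np.array([np.cos(np.radians(Y)),np.sin(np.radians(Y)),0]); V=np.array([-U[1],U[0],0])
LANE=np.array([.5055,.160,0])+.110*U-.054*V+np.array([0,0,.072])
def W(xn,zn,th):
    t=np.radians(th); gx=xn-.132*np.cos(t)+.023*np.sin(t); gz=zn+.132*np.sin(t)+.023*np.cos(t)
    return (LANE+gx*U+np.array([0,0,gz]),Y,-th)
E
python3 - <<'E'
from h import *
print(LANE)
f=([.4447,-.1788,.161-.006],20,0)
t=W(-.06,.09,18); print(t,delta(*t)); print(delta(*t,f))
E
```

```text
[0.61731756 0.10987184 0.072     ]
(array([0.43899419, 0.10364465, 0.22466454]), 2.0, -18) [ 1.518 -4.457 -1.112  0.49  -2.963  2.968]
[ 1.55  -4.446 -1.156  0.471 -2.975  2.975]
```

Request:
servo_tool --deltas '[{"dx": 0.1,"dy": -0.25,"dz": -0.15,"ax": 0.03,"ay": -0.2,"az": 0.2,"hand": 20},{"dx": 0.3,"dy": -0.8,"dz": -0.35,"ax": 0.09,"ay": -0.55,"az": 0.55,"hand": 20},{"dx": 0.5,"dy": -1.45,"dz": -0.5,"ax": 0.15,"ay": -1.0,"az": 1.0,"hand": 20},{"dx": 0.75,"dy": -2.15,"dz": -0.65,"ax": 0.23,"ay": -1.45,"az": 1.45,"hand": 20},{"dx": 1.0,"dy": -2.85,"dz": -0.8,"ax": 0.3,"ay": -1.9,"az": 1.9,"hand": 20},{"dx": 1.25,"dy": -3.55,"dz": -0.95,"ax": 0.38,"ay": -2.4,"az": 2.4,"hand": 20},{"dx": 1.45,"dy": -4.15,"dz": -1.08,"ax": 0.44,"ay": -2.75,"az": 2.75,"hand": 20},{"dx": 1.55,"dy": -4.446,"dz": -1.156,"ax": 0.471,"ay": -2.975,"az": 2.975,"hand": 20},{"dx": 1.55,"dy": -4.446,"dz": -1.156,"ax": 0.471,"ay": -2.975,"az": 2.975,"hand": 20},{"dx": 1.55,"dy": -4.446,"dz": -1.156,"ax": 0.471,"ay": -2.975,"az": 2.975,"hand": 20}]'

```text
clock: 6.3
tool_pos: [0.4418, 0.1017, 0.2294]
eef_rot: [0.987, 0.016, -0.159, 0.004]
contact_force: [0.2, -0.9, -1.9]
opening: 0.333
```

```bash
python3 - <<'E'
from h import *
p,d=eyes.snapshot("side")
s=r.get_state();print(s["clock"],np.round(s["tool_pos"],4),np.round(s["q"],3),np.round(s["qd"],3),np.round(s["contact_force"],2),s["opening"])
t=W(-.06,.09,18);print(delta(*t)); print(delta(*W(-.04,.0454,18))); 
P=cloud("side",d);p0,M=np.array(s["tool_pos"]),R.from_quat(s["eef_rot"])
Q=M.inv().apply((P-p0).reshape(-1,3)).reshape(P.shape)
# bar points beyond the fingers
m=(Q[...,0]>.03)&(Q[...,0]<.2)&(abs(Q[...,1])<.03)&(abs(Q[...,2])<.06)
q=Q[m]; print(m.sum())
for a in np.arange(.03,.16,.02):
    k=q[(q[:,0]>a)&(q[:,0]<a+.02)]
    if len(k)>3: print(round(a,2),len(k),"z",np.round(np.percentile(k[:,2],[3,97]),4),"y",np.round(np.percentile(k[:,1],[3,97]),4))
print("nose x",np.percentile(q[:,0],[98,99.5]))
t2=P[...,2]
a=(P-LANE)@U;m=(t2>.115)&(t2<.13)&(abs((P-LANE)@V)<.2)&(a<-.07)&(a>-.13);print("front a",np.percentile(a[m],[2,50,98])*1000)
cv2.imwrite(f"pics/side5.png",cv2.resize(p[90:330,150:470,::-1],(800,600)))
E
```

```text
6.35 [0.4418 0.1017 0.2295] [ 0.123  0.73  -0.686  1.84   0.35   1.034 -2.26 ] [ 0.004 -0.002 -0.004 -0.    -0.006 -0.002 -0.001] [-0.14 -0.77 -0.12] 0.3376697809025063
[-0.019 -0.034 -0.009  0.021  0.054 -0.029]
[ 0.531 -0.037  0.592  0.021  0.054 -0.029]
648
0.03 104 z [0.0004 0.0282] y [-0.0153 -0.0042]
0.05 108 z [-0.0005  0.0287] y [-0.0158  0.0063]
0.07 119 z [-0.0015  0.0279] y [-0.0153  0.012 ]
0.09 152 z [-0.0017  0.0285] y [-0.0155  0.014 ]
0.11 147 z [-0.0017  0.0277] y [-0.0157  0.0137]
0.13 18 z [-0.0016  0.0245] y [-0.0148  0.013 ]
nose x [0.1305576  0.13212688]
front a [-108.92508236 -102.9536713   -94.59273516]
```

View pics/side5.png

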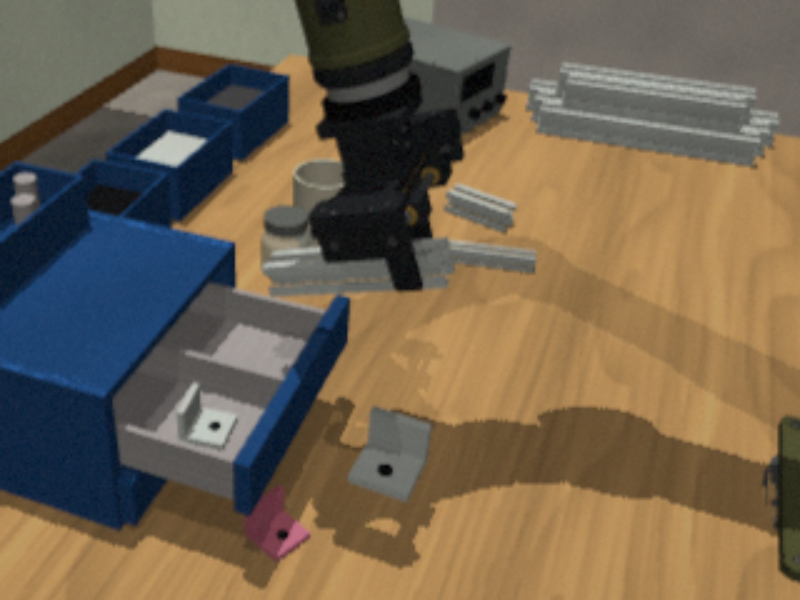

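The bar sits in the jaws as modelled: the nose is 132 mm ahead, the underside is about 22 mm below the grasp point, and it is parallel to the tool. The drawer is still fully open. Sliding in next.

```bash
python3 - <<'E'
from h import *
for w in((-.04,.0454),(0.0,.0295),(.04,.0165),(.075,.005)): print(delta(*W(*w,18)))
E
```

```text
[ 0.531 -0.037  0.592  0.021  0.054 -0.029]
[ 1.247 -0.039  0.634  0.021  0.054 -0.029]
[ 1.948 -0.041  0.63   0.021  0.054 -0.029]
[ 2.562 -0.043  0.629  0.021  0.054 -0.029]
```

Request:
servo_tool --deltas '[{"dx": 0.25,"dy": -0.02,"dz": 0.28,"ax": 0.02,"ay": 0.03,"az": -0.03,"hand": 20},{"dx": 0.53,"dy": -0.04,"dz": 0.59,"ax": 0.02,"ay": 0.054,"az": -0.03,"hand": 20},{"dx": 0.53,"dy": -0.04,"dz": 0.6,"ax": 0.02,"ay": 0.054,"az": -0.03,"hand": 20},{"dx": 0.8,"dy": -0.04,"dz": 0.63,"ax": 0.02,"ay": 0.054,"az": -0.03,"hand": 20},{"dx": 1.1,"dy": -0.04,"dz": 0.63,"ax": 0.02,"ay": 0.054,"az": -0.03,"hand": 20},{"dx": 1.25,"dy": -0.04,"dz": 0.63,"ax": 0.02,"ay": 0.054,"az": -0.03,"hand": 20},{"dx": 1.25,"dy": -0.04,"dz": 0.63,"ax": 0.02,"ay": 0.054,"az": -0.03,"hand": 20},{"dx": 1.25,"dy": -0.04,"dz": 0.63,"ax": 0.02,"ay": 0.054,"az": -0.03,"hand": 20}]'

```text
clock: 7.35
tool_pos: [0.5006, 0.1083, 0.1709]
eef_rot: [0.988, 0.019, -0.156, 0.002]
contact_force: [-0.2, -0.3, -0.9]
opening: 0.332
```

```bash
cat > look.py <<'E'
from h import *
import sys
n=sys.argv[1]
p,d=eyes.snapshot("side"); p2,d2=eyes.snapshot("top")
s=r.get_state();print(s["clock"],np.round(s["tool_pos"],4),np.round(s["q"],3),np.round(s["contact_force"],2),np.round(s["opening"],3))
for dd,nm in((d,"side"),(d2,"top")):
    P=cloud(nm,dd);t2=P[...,2];a=(P-LANE)@U;b=(P-LANE)@V
    m=(t2>.117)&(t2<.127)&(b>.06)&(b<.16)&(a<.03)&(a>-.125);print(nm,"front a",np.round(np.percentile(a[m],[2,50,98])*1000,1) if m.sum() else None)
cv2.imwrite(f"pics/side{n}.png",cv2.resize(p[90:330,150:470,::-1],(800,600)))
cv2.imwrite(f"pics/top{n}.png",cv2.resize(p2[60:300,100:420,::-1],(800,600)))
E
python3 look.py 6;  python3 - <<'E'
from h import *
for w in((0.0,.0295),(.04,.0165),(.075,.005)): print(delta(*W(*w,18)))
E
```

```text
7.45 [0.5008 0.1083 0.1709] [ 0.087  0.87  -0.637  1.71   0.414  1.027 -2.243] [-0.27  0.86 -0.63] 0.34
side front a [-108.9 -102.5  -94.7]
top front a [-107.9 -100.1  -95. ]
[ 0.005  0.042  0.017 -0.01  -0.006  0.03 ]
[ 0.706  0.044  0.017 -0.01  -0.006  0.03 ]
[ 1.32   0.046  0.02  -0.01  -0.006  0.03 ]
```

View pics/side6.png

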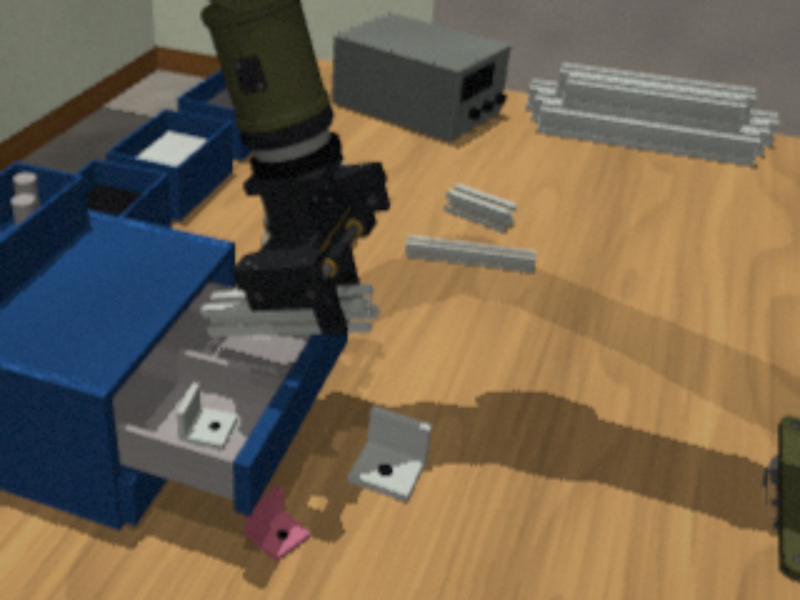

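View pics/top6.png

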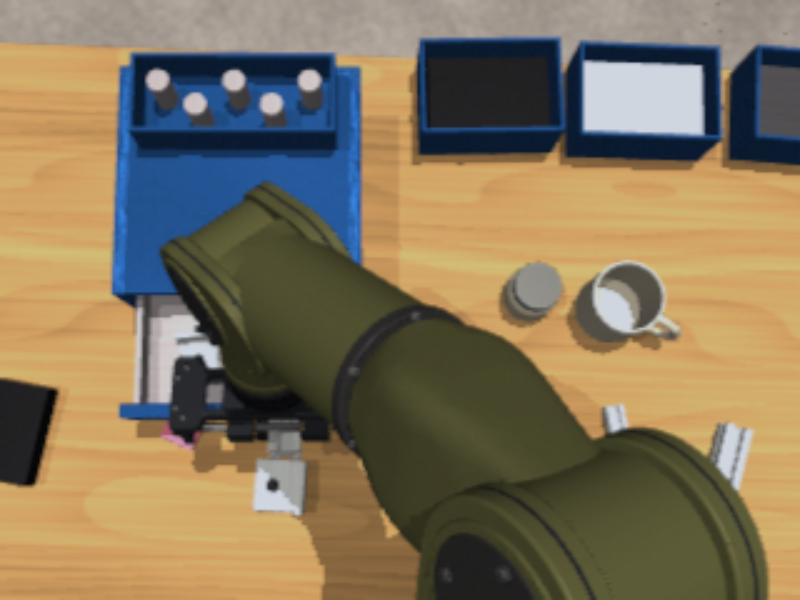

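The nose is entering the right-hand lane, with the bar at about (265,310) in the side crop. The drawer has not moved. Continuing the slide.

Request:
servo_tool --deltas '[{"dx": 0.2,"dy": 0.02,"dz": 0.01,"ax": 0,"ay": 0,"az": 0.03,"hand": 20},{"dx": 0.45,"dy": 0.04,"dz": 0.017,"ax": 0,"ay": 0,"az": 0.03,"hand": 20},{"dx": 0.7,"dy": 0.044,"dz": 0.017,"ax": 0,"ay": 0,"az": 0.03,"hand": 20},{"dx": 0.95,"dy": 0.044,"dz": 0.018,"ax": 0,"ay": 0,"az": 0.03,"hand": 20},{"dx": 1.15,"dy": 0.045,"dz": 0.02,"ax": 0,"ay": 0,"az": 0.03,"hand": 20},{"dx": 1.28,"dy": 0.045,"dz": 0.02,"ax": 0,"ay": 0,"az": 0.03,"hand": 20},{"dx": 1.32,"dy": 0.045,"dz": 0.02,"ax": 0,"ay": 0,"az": 0.03,"hand": 20},{"dx": 1.32,"dy": 0.045,"dz": 0.02,"ax": 0,"ay": 0,"az": 0.03,"hand": 20}]'

```text
clock: 8.45
tool_pos: [0.5761, 0.1085, 0.1451]
eef_rot: [0.988, 0.017, -0.156, 0.002]
contact_force: [-0.2, 0.1, -0.8]
opening: 0.335
```

```bash
python3 look.py 7;  python3 - <<'E'
from h import *
for w in((.075,.005,18),(.076,.005,13.5),(.077,.004,9),(.079,.003,4.5),(.08,.003,0)): print(delta(*W(*w)))
E
```

```text
8.55 [0.576  0.1085 0.1453] [ 0.067  0.981 -0.612  1.478  0.432  1.142 -2.172] [ 0.39 -0.28 -1.63] 0.333
side front a [-108.9 -102.6  -94.4]
top front a [-108.1 -100.6  -95. ]
[-0.004  0.001 -0.    -0.011 -0.006 -0.001]
[-0.02   0.002  0.168 -0.011  0.744 -0.001]
[-0.016  0.002  0.355 -0.011  1.494 -0.002]
[ 1.700e-02  2.000e-03  5.380e-01 -1.100e-02  2.244e+00 -2.000e-03]
[ 4.300e-02  2.000e-03  7.090e-01 -1.100e-02  2.994e+00 -3.000e-03]
```

View pics/side7.png

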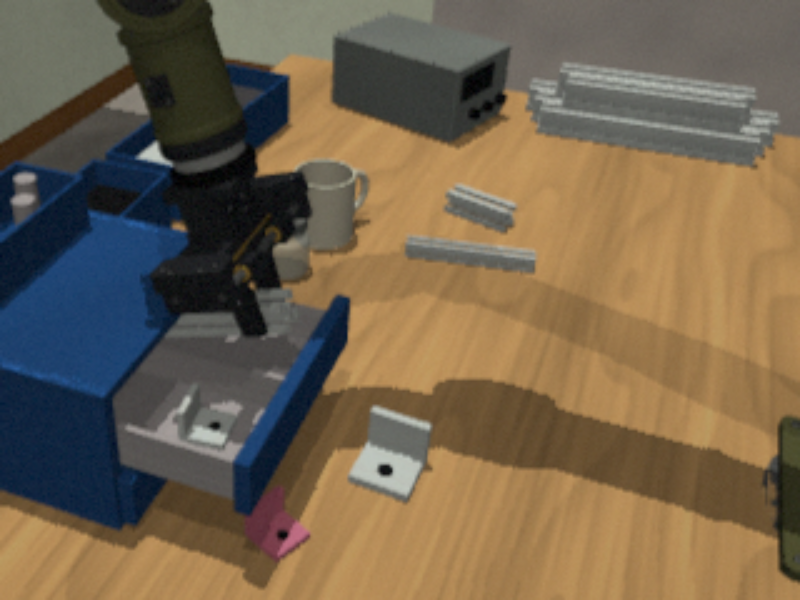

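The tail is inside the front wall and the nose is under the cabinet top. Force is about zero and the drawer has not moved. Now I level the bar about its nose.

Request:
servo_tool --deltas '[{"dx": -0.01,"dy": 0,"dz": 0.084,"ax": 0,"ay": 0.37,"az": 0,"hand": 20},{"dx": -0.02,"dy": 0,"dz": 0.168,"ax": 0,"ay": 0.744,"az": 0,"hand": 20},{"dx": -0.02,"dy": 0,"dz": 0.26,"ax": 0,"ay": 1.12,"az": 0,"hand": 20},{"dx": -0.016,"dy": 0,"dz": 0.355,"ax": 0,"ay": 1.494,"az": 0,"hand": 20},{"dx": 0.0,"dy": 0,"dz": 0.447,"ax": 0,"ay": 1.87,"az": 0,"hand": 20},{"dx": 0.017,"dy": 0,"dz": 0.538,"ax": 0,"ay": 2.244,"az": 0,"hand": 20},{"dx": 0.03,"dy": 0,"dz": 0.624,"ax": 0,"ay": 2.62,"az": 0,"hand": 20},{"dx": 0.043,"dy": 0,"dz": 0.7,"ax": 0,"ay": 2.98,"az": 0,"hand": 20},{"dx": 0.043,"dy": 0,"dz": 0.709,"ax": 0,"ay": 2.98,"az": 0,"hand": 20},{"dx": 0.043,"dy": 0,"dz": 0.709,"ax": 0,"ay": 2.98,"az": 0,"hand": 20}]'

```text
clock: 9.8
tool_pos: [0.5659, 0.1082, 0.1041]
eef_rot: [1.0, 0.017, -0.001, -0.001]
contact_force: [-0.0, -0.4, -2.1]
opening: 0.336
```

```bash
python3 look.py 8;  python3 - <<'E'
from h import *
for w in((.08,.003,0),(.08,.001,0)): print(delta(*W(*w)))
E
```

```text
9.9 [0.5661 0.1082 0.104 ] [ 0.     0.892 -0.469  1.823  0.678  0.593 -2.434] [-0.4  -0.3  -0.19] 0.339
side front a [-108.9 -102.8  -94.4]
top front a [-108.1 -102.6  -95. ]
[-0.013  0.002  0.001 -0.014  0.008 -0.013]
[-0.013  0.002  0.034 -0.014  0.008 -0.013]
```

View pics/side8.png

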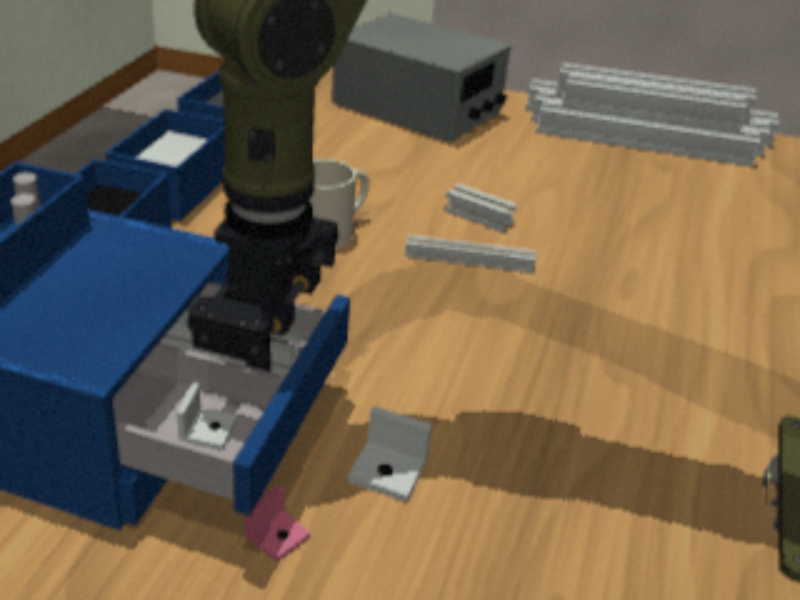

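The bar is level about 3 mm above the compartment floor. I lower it, release, and lift straight up.

Request:
servo_tool --deltas '[{"dx": 0,"dy": 0,"dz": 0.025,"ax": 0,"ay": 0,"az": 0,"hand": 20},{"dx": 0,"dy": 0,"dz": 0.045,"ax": 0,"ay": 0,"az": 0,"hand": 20},{"dx": 0,"dy": 0,"dz": 0.045,"ax": 0,"ay": 0,"az": 0,"hand": 30},{"dx": 0,"dy": 0,"dz": 0.045,"ax": 0,"ay": 0,"az": 0,"hand": 42},{"dx": 0,"dy": 0,"dz": 0.045,"ax": 0,"ay": 0,"az": 0,"hand": 42},{"dx": 0,"dy": 0,"dz": -0.2,"ax": 0,"ay": 0,"az": 0,"hand": 42},{"dx": 0,"dy": 0,"dz": -0.7,"ax": 0,"ay": 0,"az": 0,"hand": 42},{"dx": 0,"dy": 0,"dz": -1.3,"ax": 0,"ay": 0,"az": 0,"hand": 42},{"dx": 0,"dy": 0,"dz": -1.9,"ax": 0,"ay": 0,"az": 0,"hand": 42},{"dx": 0,"dy": 0,"dz": -2.2,"ax": 0,"ay": 0,"az": 0,"hand": 42}]'

```text
clock: 11.15
tool_pos: [0.5666, 0.1085, 0.239]
eef_rot: [1.0, 0.017, 0.001, -0.001]
contact_force: [0.5, 0.9, -0.2]
opening: 0.476
```

```bash
python3 look.py 9;  python3 - <<'E'
from h import *
# push approach: contact point = fingertip. grasp pt -> tip 19mm ahead. lean 20 back, front centre
F=np.array([.5055,.160,0])
def tip(a,z,lean): 
    L=np.radians(lean); zt=np.sin(L)*U+np.array([0,0,-np.cos(L)])
    return F+a*U+np.array([0,0,z])-.019*zt
for a,z in((-.09,.25),(-.09,.1),(-.03,.1)): print(delta(tip(a,z,15),2,15))
E
```

```text
11.25 [0.5671 0.1087 0.2389] [ 0.083  0.712 -0.612  1.731  0.516  0.861 -2.295] [ 0.36 -0.01 -0.09] 0.477
side front a [-108.9 -102.6  -94.7]
top front a [-108.1 -102.6  -95. ]
[-2.602 -0.89  -0.596 -0.023  2.462 -0.012]
[-2.612 -0.884  1.904 -0.023  2.462 -0.012]
[-1.612 -0.885  1.908 -0.023  2.462 -0.012]
```

View pics/side9.png

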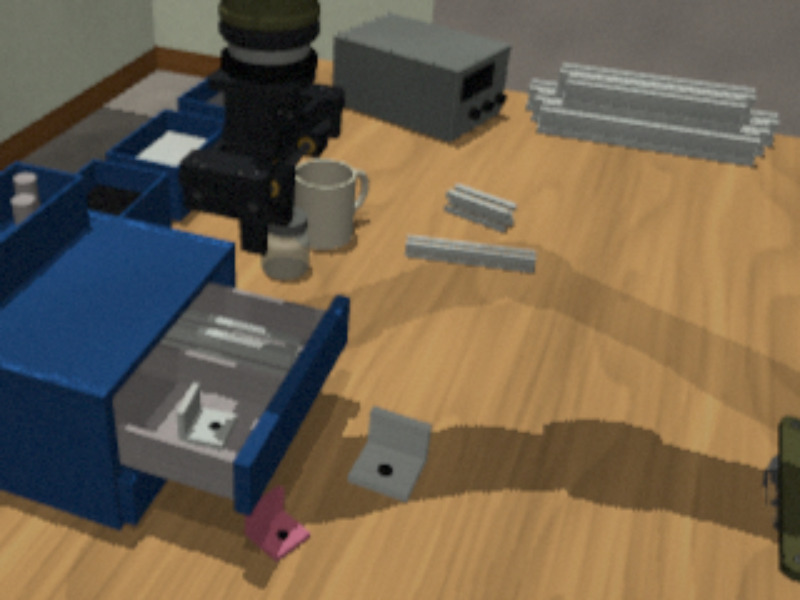

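View pics/top9.png

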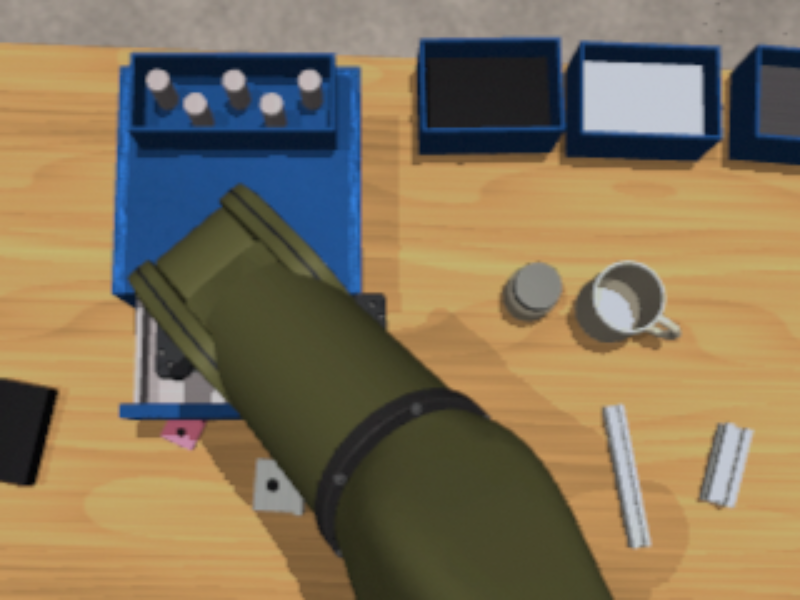

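The bar is lying in the right-hand lane, at about (240,335) in the side crop, and the drawer is still open. I check that it is flat and compute the push approach: gripper shut and upright, tips at z about 0.11, so the body clears the slab top by roughly 20 mm.

```bash
cat >> h.py <<'E'
F=np.array([.5055,.160,0])
def T(a,z): return (F+a*U+np.array([0,0,z+.019]),2,0)
E
python3 - <<'E'
from h import *
p,d=eyes.snapshot("side");P=cloud("side",d);Q=P-LANE;a=Q@U;b=Q@V;z=Q[...,2]
m=(abs(b)<.045)&(z>.015)&(z<.06)&(a>-.09)&(a<.01)
for x in np.arange(-.09,.01,.015):
    k=m&(a>x)&(a<x+.015)
    if k.sum()>3: print(round(x,3),k.sum(),"ztop",np.round(np.percentile(z[k],[90,98]),4),"b",np.round(np.percentile(b[k],[3,97]),3))
print("min a",np.percentile(a[m],[1,3]))
for w in((-.06,.215),(-.06,.11),(-.02,.11)): print(delta(*T(*w)))
E
```

```text
-0.09 34 ztop [0.0303 0.0306] b [-0.017  0.014]
-0.075 63 ztop [0.0308 0.0313] b [-0.015  0.015]
-0.06 62 ztop [0.0304 0.0312] b [-0.015  0.016]
-0.045 62 ztop [0.0308 0.0314] b [-0.015  0.015]
-0.03 60 ztop [0.0308 0.0313] b [-0.015  0.015]
-0.015 60 ztop [0.031  0.0316] b [-0.014  0.015]
0.0 37 ztop [0.0309 0.0319] b [-0.013  0.015]
min a [-0.07927737 -0.07847031]
[-1.984 -0.897 -0.047 -0.015 -0.014 -0.01 ]
[-1.986 -0.894  1.703 -0.015 -0.014 -0.01 ]
[-1.32  -0.895  1.704 -0.015 -0.014 -0.01 ]
```

The bar is flat and centred: its top is 30–31 mm above the floor, its tail is at -79 mm, and it sits within ±15 mm across. Now I go to the push start.

Request:
servo_tool --deltas '[{"dx": -0.3,"dy": -0.13,"dz": 0,"ax": 0,"ay": 0,"az": 0,"hand": 0},{"dx": -0.9,"dy": -0.4,"dz": 0,"ax": 0,"ay": 0,"az": 0,"hand": 0},{"dx": -1.5,"dy": -0.67,"dz": 0,"ax": 0,"ay": 0,"az": 0,"hand": 0},{"dx": -1.9,"dy": -0.86,"dz": 0,"ax": 0,"ay": 0,"az": 0,"hand": 0},{"dx": -1.98,"dy": -0.9,"dz": 0.2,"ax": 0,"ay": 0,"az": 0,"hand": 0},{"dx": -1.98,"dy": -0.9,"dz": 0.7,"ax": 0,"ay": 0,"az": 0,"hand": 0},{"dx": -1.98,"dy": -0.9,"dz": 1.25,"ax": 0,"ay": 0,"az": 0,"hand": 0},{"dx": -1.98,"dy": -0.9,"dz": 1.6,"ax": 0,"ay": 0,"az": 0,"hand": 0},{"dx": -1.98,"dy": -0.9,"dz": 1.7,"ax": 0,"ay": 0,"az": 0,"hand": 0},{"dx": -1.98,"dy": -0.9,"dz": 1.7,"ax": 0,"ay": 0,"az": 0,"hand": 0}]' --newtons 10

```text
clock: 12.55
tool_pos: [0.4449, 0.158, 0.1338]
eef_rot: [1.0, 0.017, -0.001, -0.0]
contact_force: [0.2, 0.7, 0.5]
opening: 0.003
```

```bash
python3 look.py 10;  python3 - <<'E'
from h import *
for w in((-.06,.11),(.02,.11),(.08,.11),(.1,.11)): print(delta(*T(*w)))
E
```

```text
12.65 [0.4454 0.1582 0.1345] [-0.231  0.742 -0.332  2.123  0.641  0.374 -2.624] [-0.36 -0.37 -0.74] 0.008
side front a [-108.9 -102.5  -94.4]
top front a [-108.1 -100.3  -95.1]
[ 0.002  0.005 -0.008 -0.016  0.005 -0.009]
[ 1.335  0.004 -0.009 -0.016  0.005 -0.009]
[ 2.335  0.003 -0.009 -0.016  0.005 -0.009]
[ 2.669e+00  2.000e-03 -9.000e-03 -1.600e-02  5.000e-03 -9.000e-03]
```

View pics/side10.png

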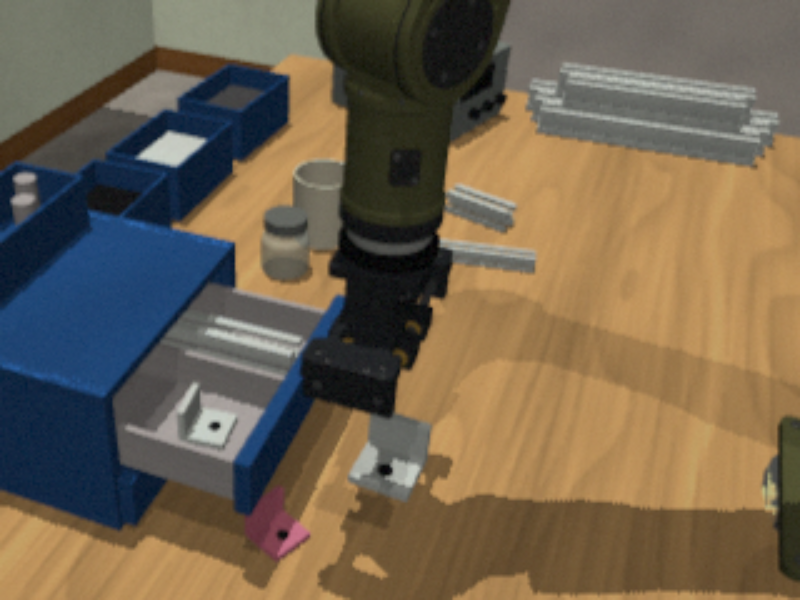

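Gripper shut in front of the drawer panel, with q7 close to its range limit but easing as it reaches out. Pushing gently.

Request:
servo_tool --deltas '[{"dx": 0.2,"dy": 0,"dz": 0,"ax": 0,"ay": 0,"az": 0,"hand": 0},{"dx": 0.45,"dy": 0,"dz": 0,"ax": 0,"ay": 0,"az": 0,"hand": 0},{"dx": 0.65,"dy": 0,"dz": 0,"ax": 0,"ay": 0,"az": 0,"hand": 0},{"dx": 0.75,"dy": 0,"dz": 0,"ax": 0,"ay": 0,"az": 0,"hand": 0},{"dx": 0.83,"dy": 0,"dz": 0,"ax": 0,"ay": 0,"az": 0,"hand": 0},{"dx": 0.92,"dy": 0,"dz": 0,"ax": 0,"ay": 0,"az": 0,"hand": 0},{"dx": 1.05,"dy": 0,"dz": 0,"ax": 0,"ay": 0,"az": 0,"hand": 0},{"dx": 1.2,"dy": 0,"dz": 0,"ax": 0,"ay": 0,"az": 0,"hand": 0},{"dx": 1.35,"dy": 0,"dz": 0,"ax": 0,"ay": 0,"az": 0,"hand": 0},{"dx": 1.5,"dy": 0,"dz": 0,"ax": 0,"ay": 0,"az": 0,"hand": 0}]'

```text
clock: 13.9
tool_pos: [0.5357, 0.161, 0.1338]
eef_rot: [1.0, 0.017, -0.001, -0.001]
contact_force: [-2.1, -0.8, -0.0]
opening: 0.006
```

```bash
python3 look.py 11;  python3 - <<'E'
from h import *
for w in((.03,.11),(.1,.11),(.106,.11)): print(delta(*T(*w)))
E
```

```text
14.0 [0.537  0.1612 0.134 ] [-0.124  0.821 -0.426  1.863  0.58   0.581 -2.462] [0.62 0.09 0.27] 0.006
side front a [-89.5 -63.8 -55.3]
top front a None
[-0.025  0.002 -0.017 -0.019 -0.01  -0.02 ]
[ 1.142e+00 -1.000e-03 -1.600e-02 -1.900e-02 -1.000e-02 -2.000e-02]
[ 1.242e+00 -1.000e-03 -1.600e-02 -1.900e-02 -1.000e-02 -2.000e-02]
```

View pics/side11.png

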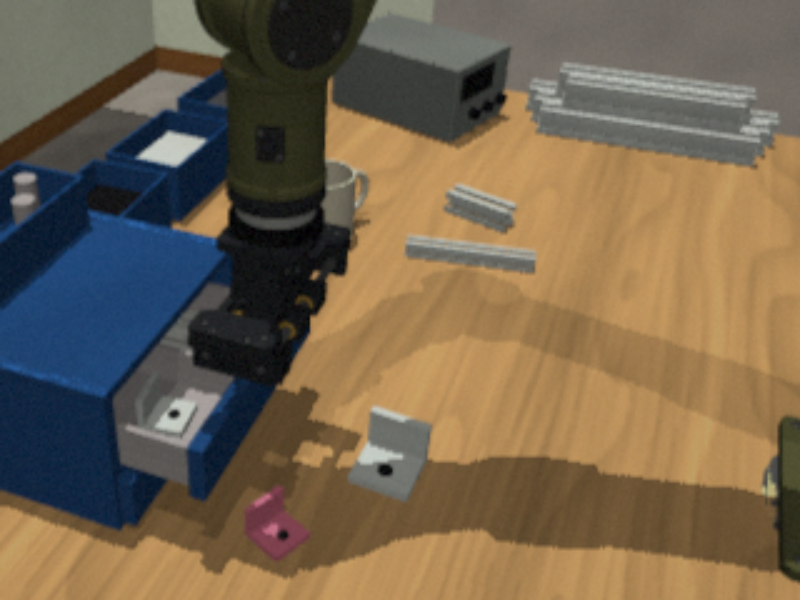

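The drawer is moving smoothly and is about 40 mm in. Contact force is small and the bracket is still in its compartment. Pushing through the catch.

Request:
servo_tool --deltas '[{"dx": 0.15,"dy": 0,"dz": -0.01,"ax": 0,"ay": 0,"az": 0,"hand": 0},{"dx": 0.32,"dy": 0,"dz": -0.01,"ax": 0,"ay": 0,"az": 0,"hand": 0},{"dx": 0.5,"dy": 0,"dz": -0.01,"ax": 0,"ay": 0,"az": 0,"hand": 0},{"dx": 0.68,"dy": 0,"dz": -0.01,"ax": 0,"ay": 0,"az": 0,"hand": 0},{"dx": 0.84,"dy": 0,"dz": -0.01,"ax": 0,"ay": 0,"az": 0,"hand": 0},{"dx": 0.96,"dy": 0,"dz": -0.01,"ax": 0,"ay": 0,"az": 0,"hand": 0},{"dx": 1.06,"dy": 0,"dz": -0.01,"ax": 0,"ay": 0,"az": 0,"hand": 0},{"dx": 1.14,"dy": 0,"dz": -0.01,"ax": 0,"ay": 0,"az": 0,"hand": 0},{"dx": 1.2,"dy": 0,"dz": -0.01,"ax": 0,"ay": 0,"az": 0,"hand": 0},{"dx": 1.23,"dy": 0,"dz": -0.01,"ax": 0,"ay": 0,"az": 0,"hand": 0}]'

```text
clock: 15.25
tool_pos: [0.6041, 0.1635, 0.1343]
eef_rot: [1.0, 0.018, -0.006, 0.001]
contact_force: [-16.6, -1.4, 13.7]
opening: 0.004
```

```bash
python3 look.py 12;  python3 - <<'E'
from h import *
for w in((.106,.11),(.11,.11)): print(delta(*T(*w)))
E
```

```text
15.35 [0.6041 0.1635 0.1344] [-0.085  0.893 -0.468  1.645  0.54   0.747 -2.346] [-14.43  -1.44  11.22] 0.005
side front a [-21.3   3.2  12.8]
top front a None
[ 0.123  0.001 -0.012  0.014  0.108  0.004]
[ 0.19   0.001 -0.013  0.014  0.108  0.004]
```

View pics/side12.png

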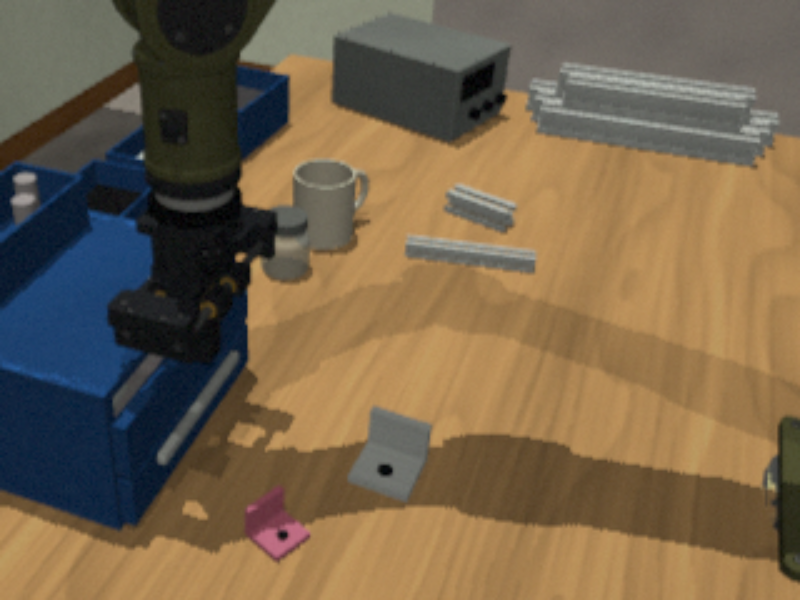

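View pics/top12.png

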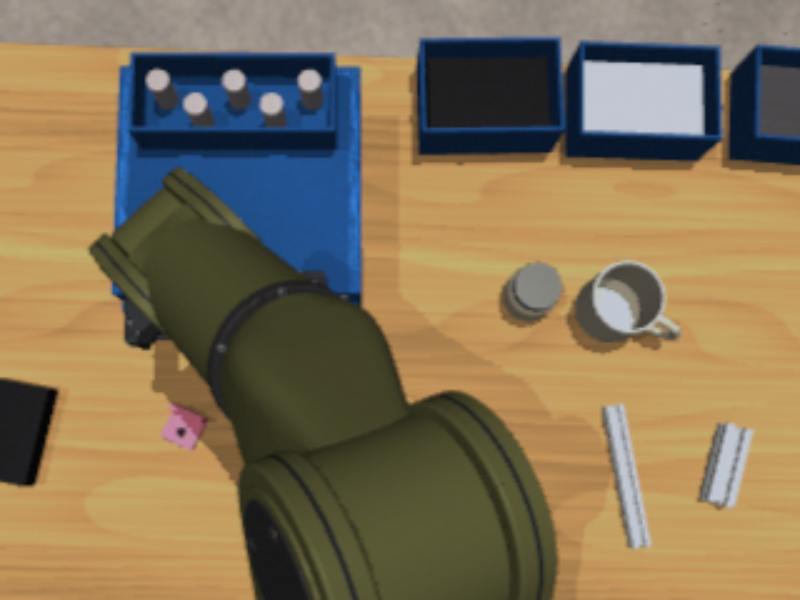

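```bash
python3 - <<'E'
from h import *
p,d=eyes.snapshot("side");P=cloud("side",d);Q=P-F;a=Q@U;b=Q@V;z=P[...,2]
dark=p.max(-1)<70
for x in np.arange(.05,.17,.01):
    k=dark&(a>x)&(a<x+.01)&(abs(b)<.12)&(z>.09)
    if k.sum()>3: print(round(x,3),k.sum(),"zlow",np.round(np.percentile(z[k],[1,5,50]),4),"b",np.round(np.percentile(b[k],[3,97]),3))
s=r.get_state();print(np.round(s["contact_force"],1),np.round(s["moment"],2))
# front lower face: blue points left part
hsv=cv2.cvtColor(p,cv2.COLOR_RGB2HSV);B=(hsv[...,0]>100)&(hsv[...,0]<125)&(hsv[...,1]>120)
k=B&(b>.04)&(b<.115)&(z>.075)&(z<.118)&(a<.13); print("front face a",k.sum(),np.percentile(a[k],[5,50,95]))
cv2.imwrite("pics/side13.png",cv2.resize(p[180:290,180:270,::-1],(490,600),interpolation=cv2.INTER_CUBIC))
E
```

```text
0.05 742 zlow [0.4013 0.4096 0.4763] b [-0.035  0.021]
0.06 1580 zlow [0.1791 0.187  0.3671] b [-0.078  0.084]
0.07 1653 zlow [0.1793 0.1903 0.3254] b [-0.075  0.085]
0.08 1330 zlow [0.1162 0.1416 0.3337] b [-0.067  0.088]
0.09 968 zlow [0.1209 0.1463 0.3445] b [-0.015  0.09 ]
0.1 1058 zlow [0.0912 0.0938 0.2173] b [-0.089  0.111]
0.11 694 zlow [0.0955 0.1163 0.2541] b [-0.02   0.119]
0.12 576 zlow [0.1028 0.1219 0.2638] b [-0.017  0.119]
0.13 166 zlow [0.1831 0.2052 0.445 ] b [-0.016  0.09 ]
0.14 124 zlow [0.1683 0.4127 0.4488] b [-0.007  0.016]
0.15 53 zlow [0.0941 0.4183 0.4425] b [-0.002  0.011]
[-14.3  -0.8   9.9] [-0.2   2.86 -0.01]
front face a 284 [0.10804597 0.10897153 0.10971317]
```

View pics/side13.png

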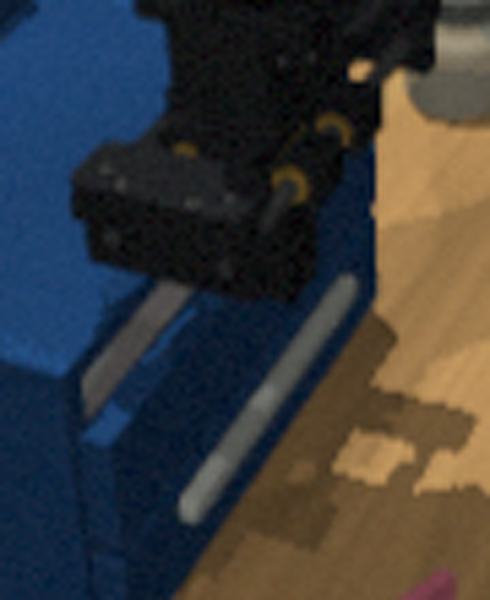

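The panel has moved about 108.5 mm, with 14 N resisting. The gripper body clears the slab (body underside about 0.179 against slab top 0.152), so this looks like the catch. Pushing a little further.

Request:
servo_tool --deltas '[{"dx": 0.05,"dy": 0,"dz": 0,"ax": 0,"ay": 0,"az": 0,"hand": 0},{"dx": 0.1,"dy": 0,"dz": 0,"ax": 0,"ay": 0,"az": 0,"hand": 0},{"dx": 0.1,"dy": 0,"dz": 0,"ax": 0,"ay": 0,"az": 0,"hand": 0}]'

```text
clock: 15.78
tool_pos: [0.6044, 0.1636, 0.1343]
eef_rot: [1.0, 0.018, -0.011, 0.002]
contact_force: [-26.8, -2.8, 20.9]
opening: 0.006
```

```bash
cat > fr.py <<'E'
from h import *
p,d=eyes.snapshot("side");P=cloud("side",d);Q=P-F;a=Q@U;b=Q@V;z=P[...,2]
s=r.get_state();print(s["clock"],np.round(s["contact_force"],1),np.round(s["moment"],2),np.round(s["tool_pos"],4),"axis a",(np.array(s["tool_pos"])-F)@U)
hsv=cv2.cvtColor(p,cv2.COLOR_RGB2HSV);B=(hsv[...,0]>100)&(hsv[...,0]<125)&(hsv[...,1]>120)
k=B&(b>.04)&(b<.115)&(z>.075)&(z<.118)&(a<.13); print("front face a",k.sum(),np.percentile(a[k],[5,50,95]))
E
python3 fr.py
```

```text
15.825 [-27.1  -3.8  20.3] [-0.55  5.47 -0.08] [0.6044 0.1636 0.1343] axis a 0.09896475794506784
front face a 291 [0.10805878 0.10898353 0.10982262]
```

```bash
python3 - <<'E'
from h import *
for nm in("side",):
    f=np.load("pics/side0.npz");p,d=f["p"],f["d"];P=cloud("side",d);Q=P-F;a=Q@U;b=Q@V;z=P[...,2]
    hsv=cv2.cvtColor(p,cv2.COLOR_RGB2HSV);B=(hsv[...,0]>100)&(hsv[...,0]<125)&(hsv[...,1]>120)
    k=B&(b>.04)&(b<.115)&(z>.075)&(z<.118)&(a<.03)&(a>-.03); print("front face a0",k.sum(),np.percentile(a[k],[5,50,95]))
    for lo,hi in((-.11,-.05),(-.05,0),(0,.05),(.05,.115)):
        k=B&(b>lo)&(b<hi)&(z>.075)&(z<.118)&(a<.03)&(a>-.03); print(lo,np.median(a[k]))
E
```

```text
front face a0 217 [0.00087071 0.00150405 0.0020136 ]
-0.11 0.001430607225902557
-0.05 0.0013744341762206864
0 0.0014442647160877455
0.05 0.0015033688279438978
```

The push stops dead at 27 N with an upward force as well. That suggests part of the gripper is meeting the slab edge, not the drawer's own stop. I back off and see where the drawer rests.

Request:
servo_tool --deltas '[{"dx": -0.15,"dy": 0,"dz": 0,"ax": 0,"ay": 0,"az": 0,"hand": 0},{"dx": -0.4,"dy": 0,"dz": 0,"ax": 0,"ay": 0,"az": 0,"hand": 0},{"dx": -0.8,"dy": 0,"dz": 0,"ax": 0,"ay": 0,"az": 0,"hand": 0},{"dx": -1.0,"dy": 0,"dz": 0,"ax": 0,"ay": 0,"az": 0,"hand": 0},{"dx": -1.0,"dy": 0,"dz": 0,"ax": 0,"ay": 0,"az": 0,"hand": 0}]'

```text
clock: 16.45
tool_pos: [0.5554, 0.1619, 0.1348]
eef_rot: [1.0, 0.017, -0.0, -0.001]
contact_force: [-0.2, 0.2, 0.1]
opening: 0.002
```

```bash
python3 fr.py; python3 look.py 14
```

```text
16.5 [0.7 0.2 0.3] [ 0.01  0.02 -0.01] [0.5561 0.1619 0.1348] axis a 0.0506123251440677
front face a 290 [0.10803505 0.10887578 0.10969444]
16.6 [0.5562 0.1618 0.1346] [-0.11   0.839 -0.44   1.805  0.569  0.626 -2.43 ] [-0.49 -0.25 -0.31] 0.003
side front a [-68.9   4.2  12.7]
top front a None
```

View pics/side14.png

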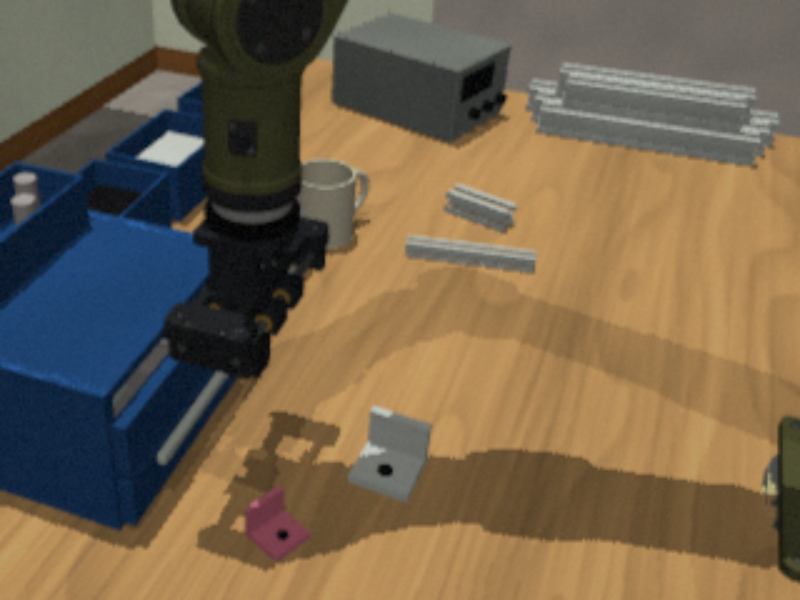

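View pics/top14.png

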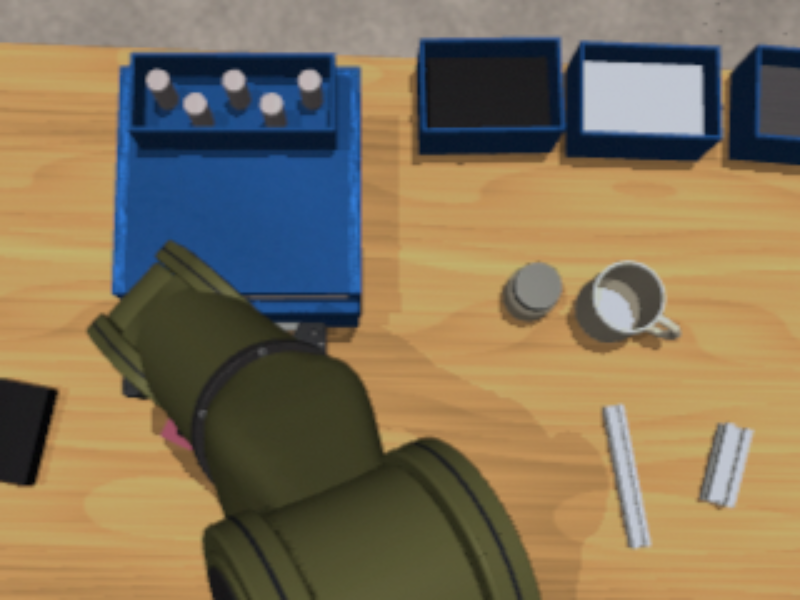

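The drawer stays put when released (face at 108.9 mm, no spring-back). I check whether the panel is now flush with the carcass front, and whether the lane contents stand clear.

```bash
python3 - <<'E'
from h import *
def an(p,d,t,nm):
    P=cloud(nm,d);Q=P-F;a=Q@U;b=Q@V;z=P[...,2]
    hsv=cv2.cvtColor(p,cv2.COLOR_RGB2HSV);B=(hsv[...,0]>100)&(hsv[...,0]<125)&(hsv[...,1]>110)
    print(t)
    for zl,zh in((.01,.03),(.03,.05),(.05,.066),(.075,.1),(.1,.12),(.121,.13),(.141,.15)):
        for lo,hi in((-.13,-.122),(-.12,-.06),(.04,.117),(.1195,.1235),(.1235,.13)):
            k=B&(b>lo)&(b<hi)&(z>zl)&(z<zh)&(a<.2)&(a>.08)
            if k.sum()>2: print("  z",zl,zh,"b",lo,hi,k.sum(),np.round(np.percentile(a[k],[2,10,50]),4))
f=np.load("pics/side0.npz");an(f["p"],f["d"],"before","side")
p,d=eyes.snapshot("side");an(p,d,"now","side")
p2,d2=eyes.snapshot("top");P=cloud("top",d2);Q=P-F;a=Q@U;b=Q@V;z=P[...,2]
k=(z>.117)&(z<.13)&(b<-.05)&(b>-.12)&(a>.09)&(a<.13);print("top: rim a",k.sum(),np.percentile(a[k],[2,10,50,90]))
k=(z>.145)&(z<.16)&(b<-.05)&(b>-.12)&(a>.09)&(a<.15);print("top: slab a",k.sum(),np.percentile(a[k],[1,5]))
f=np.load("pics/top0.npz");P=cloud("top",f["d"]);Q=P-F;a=Q@U;b=Q@V;z=P[...,2]
for w in ((-.128,-.1225),(.1225,.13)):
  k=(z>.1)&(z<.16)&(b<w[1])&(b>w[0])&(a>.05)&(a<.15);print("top0 side post",w,k.sum(),np.percentile(a[k],[1,5,20]) if k.sum() else 0)
cv2.imwrite("pics/side15.png",cv2.resize(p[180:310,150:290,::-1],(640,594),interpolation=cv2.INTER_CUBIC))
E
```

```text
before
  z 0.01 0.03 b 0.04 0.117 70 [0.1082 0.1085 0.1091]
  z 0.01 0.03 b 0.1195 0.1235 183 [0.1104 0.1223 0.1574]
  z 0.01 0.03 b 0.1235 0.13 19 [0.1342 0.1357 0.1493]
  z 0.03 0.05 b 0.04 0.117 52 [0.108  0.1083 0.1089]
  z 0.03 0.05 b 0.1195 0.1235 182 [0.1148 0.1255 0.1538]
  z 0.03 0.05 b 0.1235 0.13 27 [0.1271 0.1372 0.1731]
  z 0.05 0.066 b 0.04 0.117 56 [0.1079 0.1086 0.1133]
  z 0.05 0.066 b 0.1195 0.1235 159 [0.1142 0.1253 0.1598]
  z 0.05 0.066 b 0.1235 0.13 14 [0.1292 0.1355 0.1508]
  z 0.075 0.1 b 0.04 0.117 14 [0.1231 0.1234 0.1242]
  z 0.075 0.1 b 0.1195 0.1235 232 [0.124  0.1298 0.1599]
  z 0.075 0.1 b 0.1235 0.13 36 [0.1255 0.1342 0.1515]
  z 0.1 0.12 b -0.13 -0.122 6 [0.1233 0.1234 0.1237]
  z 0.1 0.12 b -0.12 -0.06 29 [0.1238 0.1243 0.1315]
  z 0.1 0.12 b 0.04 0.117 12 [0.1232 0.1235 0.1238]
  z 0.1 0.12 b 0.1195 0.1235 197 [0.1241 0.1291 0.1593]
  z 0.1 0.12 b 0.1235 0.13 29 [0.1266 0.1393 0.1699]
  z 0.121 0.13 b -0.13 -0.122 3 [0.1234 0.1235 0.1242]
  z 0.121 0.13 b -0.12 -0.06 13 [0.1232 0.1238 0.1273]
  z 0.121 0.13 b 0.04 0.117 6 [0.1226 0.1227 0.1235]
  z 
[... 1137 characters left out ...]
077 0.1082 0.1089]
  z 0.1 0.12 b 0.1195 0.1235 228 [0.1118 0.121  0.156 ]
  z 0.1 0.12 b 0.1235 0.13 24 [0.1263 0.1363 0.1585]
  z 0.121 0.13 b 0.04 0.117 144 [0.1089 0.1098 0.1157]
  z 0.121 0.13 b 0.1195 0.1235 91 [0.1239 0.1291 0.1581]
  z 0.121 0.13 b 0.1235 0.13 20 [0.1314 0.141  0.1672]
  z 0.141 0.15 b 0.04 0.117 57 [0.1231 0.1233 0.1239]
  z 0.141 0.15 b 0.1195 0.1235 103 [0.1239 0.1292 0.1604]
  z 0.141 0.15 b 0.1235 0.13 12 [0.1345 0.135  0.1462]
top: rim a 161 [0.10955027 0.10979465 0.11554059 0.12286902]
top: slab a 304 [0.12338439 0.12360483]
top0 side post (-0.128, -0.1225) 14 [0.12341185 0.12341337 0.12387068]
top0 side post (0.1225, 0.13) 9 [0.12308465 0.12317059 0.12786591]
```

View pics/side15.png

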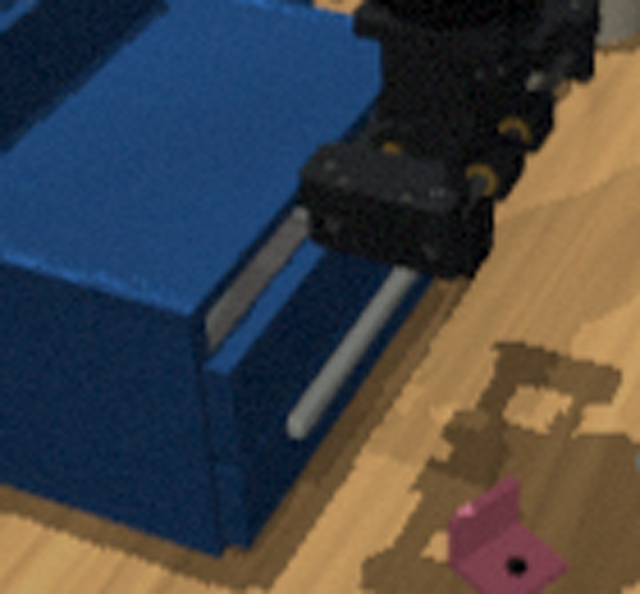

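The panel is home. Its face (108.2 mm) is flush with the fixed panel below it (108.2 mm), and its back sits against the carcass front at 123 mm, so the hard resistance was the end stop. I retreat for a last check.

Request:
servo_tool --deltas '[{"dx": -0.3,"dy": 0,"dz": -0.2,"ax": 0,"ay": 0,"az": 0,"hand": 0},{"dx": -0.6,"dy": 0,"dz": -0.6,"ax": 0,"ay": 0,"az": 0,"hand": 0},{"dx": -0.8,"dy": 0,"dz": -1.2,"ax": 0,"ay": 0,"az": 0,"hand": 0},{"dx": -0.8,"dy": 0.7,"dz": -1.8,"ax": 0,"ay": 0,"az": 0,"hand": 0},{"dx": -0.8,"dy": 1.5,"dz": -2.2,"ax": 0,"ay": 0,"az": 0,"hand": 0},{"dx": -0.8,"dy": 2.3,"dz": -2.4,"ax": 0,"ay": 0,"az": 0,"hand": 0},{"dx": -0.8,"dy": 2.8,"dz": -2.4,"ax": 0,"ay": 0,"az": 0,"hand": 0},{"dx": -0.8,"dy": 3.0,"dz": -2.4,"ax": 0,"ay": 0,"az": 0,"hand": 0},{"dx": -0.8,"dy": 3.0,"dz": -2.4,"ax": 0,"ay": 0,"az": 0,"hand": 0},{"dx": -0.8,"dy": 3.0,"dz": -2.4,"ax": 0,"ay": 0,"az": 0,"hand": 0}]'

```text
clock: 17.95
tool_pos: [0.5133, -0.018, 0.2783]
eef_rot: [1.0, 0.018, -0.001, -0.001]
contact_force: [0.1, -1.0, 0.0]
opening: 0.004
```

```bash
python3 fr.py; python3 look.py 16; python3 - <<'E'
from h import *
p,d=eyes.snapshot("side");P=cloud("side",d);Q=P-LANE-.1073*U;a=Q@U;b=Q@V;z=Q[...,2]
m=(abs(b)<.05)&(z>.005)&(z<.045)&(a>-.092)&(a<.09);print(m.sum(), np.round(np.percentile(z[m],[50,98]),3) if m.sum() else 0, np.round(np.percentile(a[m],[1,99]),3) if m.sum() else 0)
E
```

```text
18.0 [-1.  -0.8  0.3] [ 0.02 -0.    0.07] [ 0.5133 -0.018   0.2783] axis a 0.0015343972698472804
front face a 293 [0.10803307 0.10895547 0.10976141]
18.1 [ 0.5132 -0.0184  0.2784] [ 0.323  0.574 -0.601  1.866  0.426  0.832 -2.029] [-0.37 -0.11  0.16] 0.004
side front a [-1.9  3.9 12.6]
top front a [-1.1  5.6 13.6]
81 [0.025 0.033] [-0.078 -0.053]
```

View pics/side16.png

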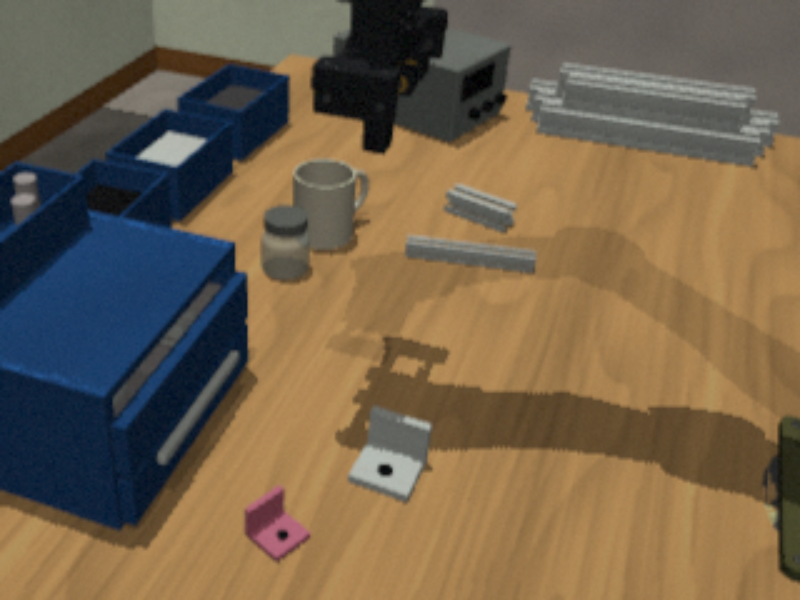

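View pics/top16.png

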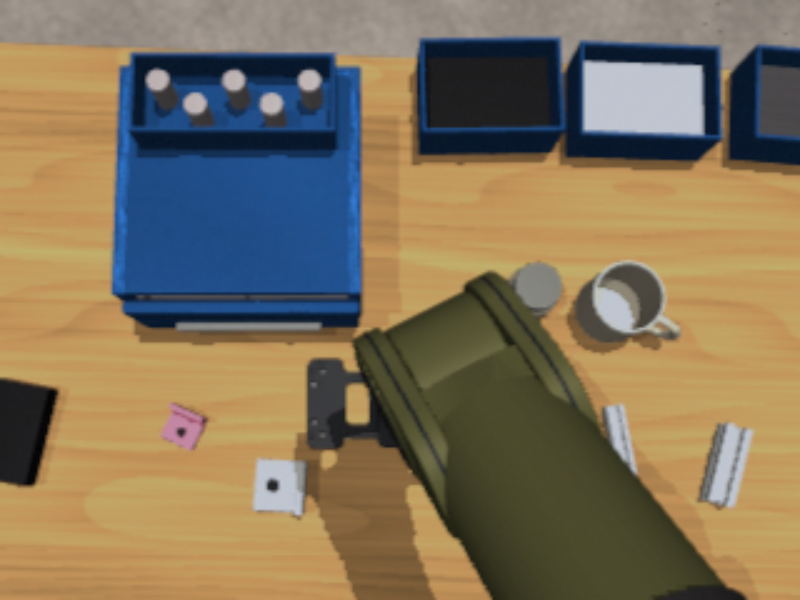

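The drawer is shut and flush (front panel at about (185,400) in the side crop). The brackets, jar, mug, slim bar and short bar are where they were, and the robot is clear of everything.

```bash
python3 -c "
from plant import r
print(r.finish_job())"
```

```text
the job is handed in; nothing more can be done
None
```

The long thick bar is lying flat in the drawer's right-hand compartment and the drawer is pushed fully home. I handed the job in at about 18 s, within the 58 s limit.

**Bar:** I gripped it near its tail and tipped it in 18° nose down under the cabinet's top. I levelled it, set it down and let go. Before I closed the drawer, its top measured 30–31 mm above the compartment floor along the whole visible length. It sat within ±15 mm of the lane's centre line, with its tail 15 mm clear of the front wall.

**Drawer:** I pushed it through the catch with the shut fingers. The panel face is now level with the fixed panel below it and did not spring back when I let go.

**What disagreed:**
- **Travel:** I measured about 107.5 mm from the starting position, not the stated 115 mm. I judged the drawer home because it stood flush, stopped hard at about 27 N, and stayed put.
- **Push force:** There was also an unexplained upward force of about 20 N during that last push. The gripper body was about 27 mm above the cabinet top, so it was not touching there.
- **Grasp:** The wrist came near its singularity on the first approach, so I gripped upright instead of leaning back.

**Other things:** In the last pictures the jar, mug, slim bar, short bar and loose brackets look unmoved. The bracket in the left-hand compartment was last seen there partway through the push. With the drawer shut neither it nor most of the bar is visible, though a depth reading through the finger gap fits the bar's tail still lying in place.

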